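# Load the bent-ply blanks into the drilling fixture and touch it off

### The arm

A 7-joint arm with a two-finger parallel gripper is mounted at the origin on the work surface. World frame = base frame: x ahead of the robot, y to its left, z up, the work surface at z = 0. Lengths are in m, angles in rad, forces in N, time in s.
With the tool pointing down it reaches from about 0.4 to 0.85 m from the base axis. Payload 4.5 kg.
Tool frame: the origin (TCP) lies between the finger pads; the fingertips stand 19 mm ahead of it and the grasp point (between the pads) is the TCP; z points along the fingers, y is the direction in which the jaws open and shut (so a half turn about z gives the same grasp; the last joint's range is limited). The gripper opens to 88 mm and grips with 3 to 60 N. Pads are 18 mm wide; open, the fingers measure 123 mm over their backs; the gripper's body (75 mm by 187 mm) begins 45 mm behind the grasp point.
Start: joints at [-1.292, 0.689, -0.195, 1.565, 0.157, 0.902, -0.215], TCP at [0.151, 0.606, 0.237] pointing down, gripper open.
Joint ranges: [-3.01, 3.01], [-0.46, 2.08], [-1.47, 1.51], [0.13, 2.56], [-1, 4.14], [0.04, 2.09], [-2.66, 2.66]. Speed limits (rad/s): [2.57, 2.57, 3.14, 3.14, 3.14, 3.14, 3.14].

### API

Orientations are given as a unit quaternion [x, y, z, w].
In Python, from plant import status, snapshot, finish_job, cut_out, tip_of gives the robot as it stands. The module is installed in compiled form; this text tells all that it offers.
- The arm moves only by the tool carry_out, never from a script. Its arguments are lists of equal length, an entry for each row: "linear": the shift along the world's x, y, z in m, a list of three; "roll": the turn about the world's z in rad. A call has 1 to 8 rows; each row is the pose to reach, as a shift and turn from the pose measured when the call began; what a row does not reach only later rows make up. A row lasts 1/12 s, in which the tool goes at most 41.7 mm and 7.16 degrees, less where a joint would pass 70% of its speed; a pose out of reach is approached as far as the arm can. A call with a gripper value outside its range is refused whole. "gripper" is the opening, from 0 (shut) to 1 (fully open), set as the call begins (left out, the last holds). The fingers move at their own pace and stop on an object; "grip_force" is the grip in N (left out, the last holds). Time passes only in rows, so rows that repeat a pose let the fingers close. It gives the time, the measured TCP pose, the force and the opening at its end, in the units of the state.
- status.get_state(): the state, without advancing time (a new reading comes with each control period).
- snapshot(name): name is "scene" or "side" or "wrist"; returns a dict with "img" (480x640x3 uint8, red, green, blue), "range_z" (480x640 float32, m along the optical axis (not along the pixel's ray), 0 where there is no reading), "fx", "fy", "cx", "cy" (pixels), "world_from_camera" (4x4, takes a point from camera to world coordinates). Camera axes: x right, y down, z forward; pixel columns grow to the right and rows downward; lengths in m; the calibration is good to about 2 mm. A picture is of the moment at which its call begins.
- finish_job(): hands the job in, once; it reports no verdict.
Trained networks look in a picture, given as the dict that the camera call returned (one of the last four; its "shot" number tells which), for a name from the list of things; names that differ only in an ending like _2 or _b are one class to them, and where a whole thing is asked for, a point or a joint stands for the part that bears it (a point fixed in the world has none). Each returns a list of dicts, best first, with "confidence" (0 to 1); they miss things now and then, are a little off and sometimes report something else, mostly with a low value. They report only what shows in the picture. A call takes as long as a camera call. They do not tell look-alikes from the thing itself.
- cut_out(picture, query): "region" (480x640 bool, what is visible of it) and "pixel" ([column, row] in pixels, amid what is visible of it).
- tip_of(picture, query): "pixel" ([column, row] in pixels: a listed point, or the origin of a listed thing).
The state is a dict: "clock": time; "q": joint angles; "qd": joint speeds; "joint_torque": joint torques, N m; "tool_pos": TCP position; "eef_rot": TCP orientation; "contact_force": force on the tool from outside, world axes, zero at the start; "moment": the same for the moment, N m; "opening": opening from 0.0 (shut) to 1.0 (fully open).
Only numpy, scipy, OpenCV 4.12 (cv2) and the standard library are available. Lean on these libraries where they do the work, as an engineer would, in place of code of your own. Each camera call takes 0.05 s, during which the arm holds its last target.

### The job

The bent-ply handle blanks are ready to be drilled: lift each one out of the press form and press it, feet up as it lies, into an empty nest of the fixture plate until it snaps fully home under both spring clips. With all of them loaded, take the touch probe from its stand and locate the plate by touching its edges gently with the stylus ball: first the long edge that faces the robot, near its left end, then the same edge near its right end, then the short end on the right (left and right as the robot sees them). Put the probe back upright in its stand, and leave the glue bottle, the tape measure and the sanding block where they are.

Things in the scene. Friction and masses are not known exactly. Their poses are not given: they have to be found in the camera images.
- form: dark wooden press form, fixed, 160 x 312 x 46 mm high; origin at the centre of its underside, x roughly away from the robot, y left. Five cavities, at y = -124, -62, 0, 62, 124 mm, each 118 mm long in x. A channel (x = -31 to 31 mm, floor 10 mm above the bench) crosses them all so fingers can go down beside a blank's bridge, which lies there on an 18 mm wide pad, underside 22 mm above the bench
- bridge0 (a point): bent-ply handle blank, light wood, about 35 g: a shallow flat-bottomed U 118 mm long (x), 24 wide (y), 28 high. This point is the middle of the flat bridge at its bottom (48 x 24 x 8 mm), half-way through the 8 mm. Two legs slope up and out at 40 degrees to flat feet 12 mm long, 8 thick, with round ends. z points from bridge to feet; it starts feet up in a cavity
- bridge1 (a point): the same point of another blank, like bridge0. All blanks are alike, fit every nest and fit either way round; which cavities are empty at the start varies, and absent blanks read None. Take a blank from above across its 24 mm width at the bridge; in the form this point is 26 mm above the bench
- bridge2 (a point): the same point of another blank, like bridge0
- bridge3 (a point): the same point of another blank, like bridge0
- bridge4 (a point): the same point of another blank, like bridge0
- plate: aluminium fixture plate, fixed, 170 (x) x 270 (y) x 20 mm thick, square edges; origin at the centre of its underside, x roughly away from the robot (yaw within 0.15 rad), y left. Its near long edge is the face x = -85 mm, its right-hand short end the face y = -135 mm. Four nests side by side; nothing on the plate is higher than 66 mm above the bench
- nest0 (a point): nest at y = -93 mm of the plate: where the middle of a blank's bridge (its bridge point) lies when home, 34 mm above the bench; x along the blank's length, z up. The bridge rests on a pad 10 mm high, 18 wide, the legs on sloped blocks. Four pointed pins at x = +-36, y = +-17.5 mm guide the blank, 2.5 mm play each side; fingers have room beside the bridge down to the plate
- nest1 (a point): the same point of the nest at y = -31 mm of the plate, like nest0. At each end of a nest (x = +-61 mm) stands a spring-steel clip with a round lip. A blank set down on the lips stays 13 mm too high; about 7 N straight down forces both feet past the lips, and over the last 6 mm the clips snap it home and hold it. Push while gripping it, or with the fingers on the bridge
- nest2 (a point): the same point of the nest at y = 31 mm of the plate, like nest0. If only one foot has snapped in, the blank stands crooked and up to 8 mm high; pushing down on the bridge again (up to 25 N) brings the other foot home
- nest3 (a point): the same point of the nest at y = 93 mm of the plate, like nest0
- stand: probe stand, loose, 0.9 kg: steel foot 90 x 80 mm, a post on its +x side and an aluminium block with a 29 x 29 mm hole through it, top 95 mm above the bench; origin on the hole's axis at bench level, z up. It starts with the probe in it
- berth (a point): point of the stand where the probe's grip point is when the probe is put away: on the axis of the hole, 30 mm above the block's top, 125 mm above the bench; axes as the stand's
- probe_grip (a point): touch probe, about 0.3 kg, loose: middle of its square grip, 26 x 26 x 44 mm high, z up, x and y square to its faces. Below it, from 22 to 30 mm, a collar of 46 mm diameter that rests on the stand's block; then a round body of 24 mm diameter, 20 mm long, that goes in the hole; then the stylus. Take it by the grip from above and keep it upright
- stylus: the probe's stylus, a 4 mm steel rod with a white ball of 8 mm diameter at its lower end; origin at its pivot, 50 mm below the grip point. It is sprung: the ball gives way sideways about 2 mm per newton, up to 11 mm, and springs back. A light touch of 0.3 N for 0.1 s is enough; over 15 N would damage it
- tip (a point): centre of the stylus ball (radius 4 mm), 102 mm below the grip point; bring it beside an edge at half the plate's thickness, 10 mm above the bench, and move it level onto the edge
- glue: bystander: white glue bottle, 60 mm diameter, 150 mm high; origin at the centre of its underside; leave it alone
- tape: bystander: black tape measure, 66 x 36 x 62 mm; origin at the centre of its underside; leave it alone
- sander: bystander: cork sanding block, 60 x 100 x 31 mm; origin at the centre of its underside; leave it alone
There are look-alikes about, which are no part of the job. Leave any pink or turquoise look-alike of the part that bears bridge2 alone.

How it is judged:
On the way, in this order (a step that is already met when the one before it is completed fails the run):
1. every bent-ply blank is snapped fully home in a nest of the plate (((horizontal distance between bridge0 and nest0 below 0.005 m and z of bridge0 in the frame of nest0 between -0.003 and 0.003 m and angle between bridge0's own z axis and vertical below 0.06 rad) or (horizontal distance between bridge0 and nest1 below 0.005 m and z of bridge0 in the frame of nest1 between -0.003 and 0.003 m and angle between bridge0's own z axis and vertical below 0.06 rad) or (horizontal distance between bridge0 and nest2 below 0.005 m and z of bridge0 in the frame of nest2 between -0.003 and 0.003 m and angle between bridge0's own z axis and vertical below 0.06 rad) or (horizontal distance between bridge0 and nest3 below 0.005 m and z of bridge0 in the frame of nest3 between -0.003 and 0.003 m and angle between bridge0's own z axis and vertical below 0.06 rad)) and ((horizontal distance between bridge1 and nest0 below 0.005 m and z of bridge1 in the frame of nest0 between -0.003 and 0.003 m and angle between bridge1's own z axis and vertical below 0.06 rad) or (horizontal distance between bridge1 and nest1 below 0.005 m and z of bridge1 in the frame of nest1 between -0.003 and 0.003 m and angle between bridge1's own z axis and vertical below 0.06 rad) or (horizontal distance between bridge1 and nest2 below 0.005 m and z of bridge1 in the frame of nest2 between -0.003 and 0.003 m and angle between bridge1's own z axis and vertical below 0.06 rad) or (horizontal distance between bridge1 and nest3 below 0.005 m and z of bridge1 in the frame of nest3 between -0.003 and 0.003 m and angle between bridge1's own z axis and vertical below 0.06 rad)) and ((horizontal distance between bridge2 and nest0 below 0.005 m and z of bridge2 in the frame of nest0 between -0.003 and 0.003 m and angle between bridge2's own z axis and vertical below 0.06 rad) or (horizontal distance between bridge2 and nest1 below 0.005 m and z of bridge2 in the frame of nest1 between -0.003 and 0.003 m and angle between bridge2's own z axis and vertical below 0.06 rad) or (horizontal distance between bridge2 and nest2 below 0.005 m and z of bridge2 in the frame of nest2 between -0.003 and 0.003 m and angle between bridge2's own z axis and vertical below 0.06 rad) or (horizontal distance between bridge2 and nest3 below 0.005 m and z of bridge2 in the frame of nest3 between -0.003 and 0.003 m and angle between bridge2's own z axis and vertical below 0.06 rad)) and ((horizontal distance between bridge3 and nest0 below 0.005 m and z of bridge3 in the frame of nest0 between -0.003 and 0.003 m and angle between bridge3's own z axis and vertical below 0.06 rad) or (horizontal distance between bridge3 and nest1 below 0.005 m and z of bridge3 in the frame of nest1 between -0.003 and 0.003 m and angle between bridge3's own z axis and vertical below 0.06 rad) or (horizontal distance between bridge3 and nest2 below 0.005 m and z of bridge3 in the frame of nest2 between -0.003 and 0.003 m and angle between bridge3's own z axis and vertical below 0.06 rad) or (horizontal distance between bridge3 and nest3 below 0.005 m and z of bridge3 in the frame of nest3 between -0.003 and 0.003 m and angle between bridge3's own z axis and vertical below 0.06 rad)) and ((horizontal distance between bridge4 and nest0 below 0.005 m and z of bridge4 in the frame of nest0 between -0.003 and 0.003 m and angle between bridge4's own z axis and vertical below 0.06 rad) or (horizontal distance between bridge4 and nest1 below 0.005 m and z of bridge4 in the frame of nest1 between -0.003 and 0.003 m and angle between bridge4's own z axis and vertical below 0.06 rad) or (horizontal distance between bridge4 and nest2 below 0.005 m and z of bridge4 in the frame of nest2 between -0.003 and 0.003 m and angle between bridge4's own z axis and vertical below 0.06 rad) or (horizontal distance between bridge4 and nest3 below 0.005 m and z of bridge4 in the frame of nest3 between -0.003 and 0.003 m and angle between bridge4's own z axis and vertical below 0.06 rad))), for 0.2 s.
2. the stylus ball touches the plate's near long edge in its left part (at least 25 mm left of the middle) (contact force between stylus and plate above 0.3 N and z of tip in the frame of plate below 0.0195 m and x of tip in the frame of plate below -0.087 m and y of tip in the frame of plate above 0.025 m), for 0.1 s.
3. the stylus ball touches the plate's near long edge in its right part (at least 25 mm right of the middle) (contact force between stylus and plate above 0.3 N and z of tip in the frame of plate below 0.0195 m and x of tip in the frame of plate below -0.087 m and y of tip in the frame of plate below -0.025 m), for 0.1 s.
4. the stylus ball touches the plate's right-hand short end (contact force between stylus and plate above 0.3 N and z of tip in the frame of plate below 0.0195 m and y of tip in the frame of plate below -0.137 m), for 0.1 s.
At the end, for the whole second after the job is handed in: every blank that is there lies fully home and level in a nest (bridge within 5 mm sideways and 3 mm in height of the nest's point, tilt below 0.06 rad), and the probe stands upright in its stand (grip point within 8 mm of its berth, tilt below 0.08 rad) (all of step 1 and distance between probe_grip and berth below 0.008 m and angle between probe_grip's own z axis and vertical below 0.08 rad); the robot touches nothing.
It fails at once if the stylus is driven hard against the plate (over 15 N) (contact force between stylus and plate above 15 N).
It fails at once if a bystander (glue bottle, tape measure, sanding block) is moved more than 30 mm (distance of any of glue, tape, sander from where it was at the start of the episode above 0.03 m).
Of blank0, blank1, blank2, blank3, blank4 only 3 to 4 are there at a start; the rules pass over those that are not, and their reading is None.
At some moment in a run one of stand may be knocked a few centimetres aside while the robot is not near it.
Once in a run the grip may slacken for a moment while it holds something.
It also fails if it takes over 210 s, if anything falls off the work surface, if the arm or the gripper's body presses on something with over 40 N, if the wrist force passes 120 N, or if a joint passes its speed limit or range.

## Working session

There is one attempt and no reset: what is moved stays moved. The work goes in short steps, Python scripts to look and compute and a tool call to move; the robot and the scene stay as the last step left them, time stands still between calls to the robot, and variables do not carry over. Pictures are saved under pics/ and viewed, and the job is handed in when it is done.

Besides the shell and the picture viewer there is one more tool, called after ">>>" by a JSON object that holds its "name" and its "arguments", one argument or row to a line. carry_out: Moves the arm, as the interface text tells. Its arguments: {"type":"object","properties":{"linear":{"type":"array"},"roll":{"type":"array"},"gripper":{"type":"number"},"grip_force":{"type":"number"}},"required":["linear","roll"]}

```bash
mkdir -p pics; ls; cat > h.py <<'E'
import numpy as np, cv2
from plant import status, snapshot, finish_job, cut_out, tip_of
def save(p,name): cv2.imwrite('pics/'+name+'.png',cv2.cvtColor(p['img'],cv2.COLOR_RGB2BGR))
def w(p,u,v,z=None):
    """pixel->world; at plane height z (world), or by depth"""
    T=np.array(p['world_from_camera'])
    d=np.array([(u-p['cx'])/p['fx'],(v-p['cy'])/p['fy'],1.0])
    if z is None:
        r=np.median(p['range_z'][max(0,int(v)-1):int(v)+2,max(0,int(u)-1):int(u)+2]); return T[:3,:3]@(d*r)+T[:3,3]
    dw=T[:3,:3]@d; return T[:3,3]+dw*(z-T[2,3])/dw[2]
def cloud(p):
    T=np.array(p['world_from_camera']);h,wd=p['range_z'].shape
    u,v=np.meshgrid(np.arange(wd),np.arange(h));r=p['range_z']
    c=np.stack([(u-p['cx'])/p['fx']*r,(v-p['cy'])/p['fy']*r,r],-1)
    return c@T[:3,:3].T+T[:3,3]
def proj(p,X):
    T=np.linalg.inv(np.array(p['world_from_camera'])); c=T[:3,:3]@np.array(X)+T[:3,3]
    return c[0]/c[2]*p['fx']+p['cx'],c[1]/c[2]*p['fy']+p['cy']
def st():
    s=status.get_state();q=s['eef_rot']
    import scipy.spatial.transform as t
    R=t.Rotation.from_quat(q).as_matrix()
    print('t',round(s['clock'],2),'tcp',np.round(s['tool_pos'],4),'yawY',round(float(np.degrees(np.arctan2(R[1,1],R[0,1]))),2),'z',np.round(R[:,2],3),'F',np.round(s['contact_force'],2),'op',round(s['opening'],3),'q6',round(s['q'][6],2))
    return s
E
python3 - <<'E'
from h import *
st()
for n in ['scene','side','wrist']:
    p=snapshot(n); save(p,n+'0'); print(n,np.round(p['world_from_camera'],3).tolist(),p['fx'])
E
```

```text
pics
t 0.0 tcp [0.1514 0.6057 0.2359] yawY 75.98 z [-0.    -0.002 -1.   ] F [ 0.51 -0.06  0.09] op 0.999 q6 -0.22
scene [[0.818, 0.456, -0.351, 0.989], [0.575, -0.643, 0.506, -0.678], [0.005, -0.616, -0.788, 1.138], [0.0, 0.0, 0.0, 1.0]] 542.239616762806
side [[0.693, -0.489, 0.529, 0.005], [-0.721, -0.469, 0.511, -0.524], [-0.002, -0.735, -0.678, 0.795], [0.0, 0.0, 0.0, 1.0]] 509.27820476204454
wrist [[0.243, 0.93, 0.277, 0.079], [0.97, -0.232, -0.072, 0.624], [-0.003, 0.286, -0.958, 0.384], [0.0, 0.0, 0.0, 1.0]] 426.22268250837794
```

View pics/scene0.png

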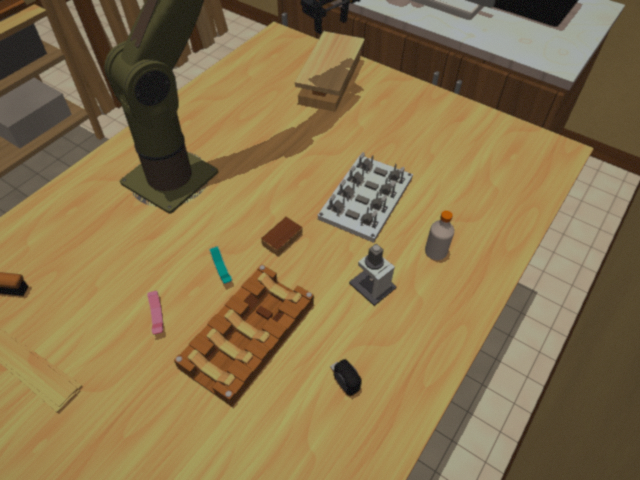

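View pics/side0.png

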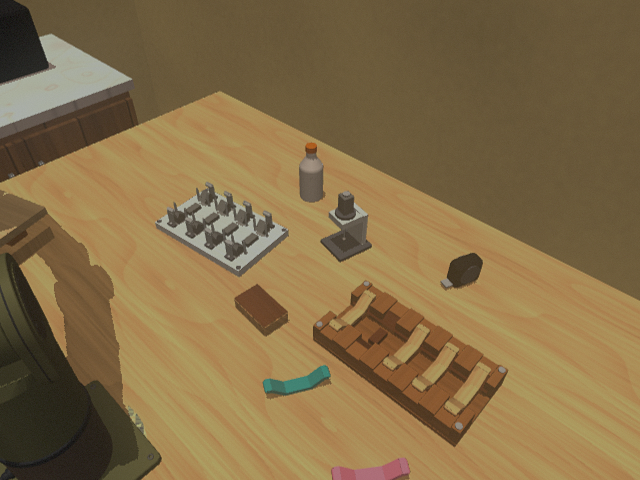

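View pics/wrist0.png

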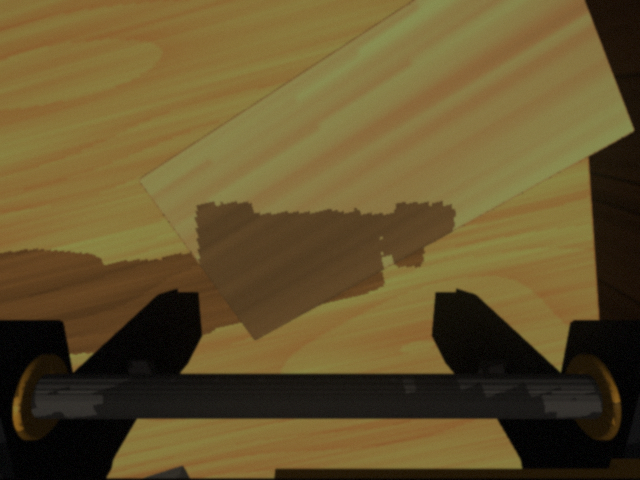

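The scene shows four light-wood blanks in the form (about (285,288), (245,327), (228,347), (210,370) in the scene view). The turquoise one (221,266) and pink one (156,313) lie on the bench and are look-alikes to leave alone. The plate is at (367,196) and looks empty, and the stand with the probe is at (375,272). Next I'll measure their positions.

```bash
python3 - <<'E'
from h import *
zs={'bridge0':.026,'form':0,'plate':0,'nest0':.034,'nest1':.034,'nest2':.034,'nest3':.034,'stand':0,'berth':.125,'probe_grip':.125,'tip':.023,'glue':0,'tape':0,'sander':0}
for n in ['scene','side']:
    p=snapshot(n)
    for k,z in zs.items():
        r=tip_of(p,k)
        for d in r[:7]:
            u,v=d['pixel']; print(n,k,round(d['confidence'],2),np.round([u,v]),np.round(w(p,u,v,z)[:2],4))
    c=cloud(p); np.save('cl_'+n,c)
E
```

```text
scene bridge0 0.92 [157. 314.] [ 0.3166 -0.3566]
scene bridge0 0.85 [248. 330.] [ 0.5178 -0.2658]
scene bridge0 0.73 [281. 294.] [ 0.521  -0.1443]
scene bridge0 0.7 [222. 268.] [ 0.3549 -0.1672]
scene bridge0 0.62 [233. 344.] [ 0.5142 -0.3127]
scene bridge0 0.57 [211. 370.] [ 0.5161 -0.389 ]
scene bridge0 0.16 [374. 254.] [0.6429 0.0881]
scene form 0.8 [246. 334.] [ 0.5126 -0.2682]
scene plate 0.94 [366. 196.] [0.5104 0.2684]
scene plate 0.55 [382. 170.] [0.4925 0.3839]
scene nest0 0.87 [352. 211.] [0.5219 0.1744]
scene nest0 0.8 [379. 169.] [0.5001 0.352 ]
scene nest0 0.62 [361. 195.] [0.5101 0.2353]
scene nest0 0.62 [370. 182.] [0.505  0.2918]
scene nest1 0.87 [352. 211.] [0.5219 0.1744]
scene nest1 0.8 [379. 169.] [0.5001 0.352 ]
scene nest1 0.62 [361. 195.] [0.5101 0.2353]
scene nest1 0.62 [370. 182.] [0.505  0.2918]
scene nest2 0.87 [352. 211.] [0.5219 0.1744]
scene nest2 0.8 [379. 169.] [0.5001 0.352 ]
scene nest2 0.62 [361. 195.] [0.5101 0.2353]
scene nest2 0.62 [370. 182.] [0.505  0.2918]
scene nest3 0.87 [352. 211.] [0.5219 0.1744]
scene nest3 0.8 [379. 169.] [0.5001 0.352 ]
[... 1501 characters left out ...]
st3 0.71 [250. 237.] [0.5211 0.1658]
side nest3 0.7 [210. 218.] [0.4997 0.2818]
side nest3 0.65 [191. 206.] [0.498  0.3531]
side stand 0.91 [345. 245.] [0.676  0.0165]
side stand 0.72 [230. 224.] [0.541  0.2646]
side stand 0.28 [224. 231.] [0.514  0.2558]
side berth 0.59 [348. 204.] [0.671  0.0116]
side probe_grip 0.76 [344. 203.] [0.669  0.0212]
side tip 0.57 [343. 236.] [0.6778 0.0263]
side tip 0.45 [344. 247.] [ 0.6518 -0.0012]
side glue 0.92 [311. 198.] [0.7499 0.1961]
side tape 0.68 [461. 280.] [ 0.7645 -0.2342]
side tape 0.64 [220. 230.] [0.5108 0.2639]
side tape 0.52 [226. 224.] [0.5354 0.2721]
side sander 0.88 [262. 313.] [0.4101 0.0042]
side sander 0.69 [463. 278.] [ 0.7741 -0.2332]
```

```bash
python3 - <<'E'
from h import *
for n,a in [('side',(130,160,320,290)),('side',(290,260,530,460)),('scene',(160,130,440,410))]:
    p=snapshot(n); x0,y0,x1,y1=a
    im=cv2.resize(cv2.cvtColor(p['img'][y0:y1,x0:x1],cv2.COLOR_RGB2BGR),None,fx=600/(y1-y0) if (x1-x0)/(y1-y0)<1.33 else 790/(x1-x0),fy=600/(y1-y0) if (x1-x0)/(y1-y0)<1.33 else 790/(x1-x0),interpolation=2)
    cv2.imwrite('pics/crop_%s_%d.png'%(n,x0),im)
E
```

```text
(no output)
```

View pics/crop_side_290.png

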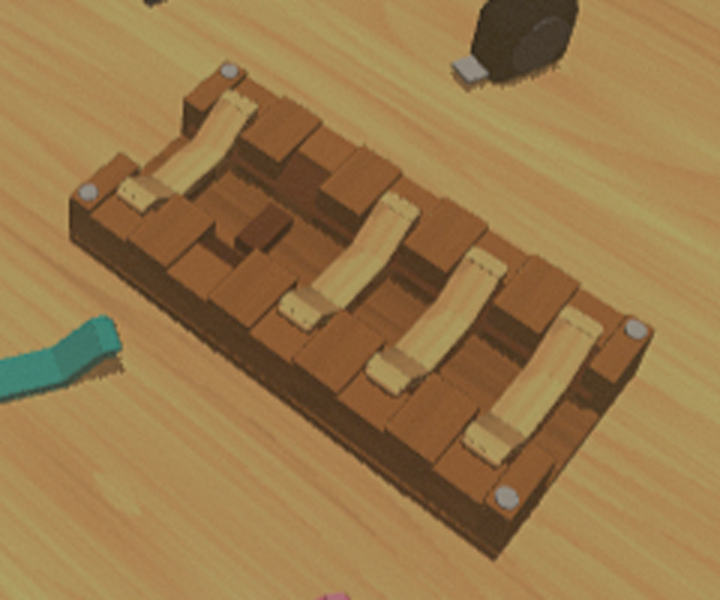

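View pics/crop_side_130.png

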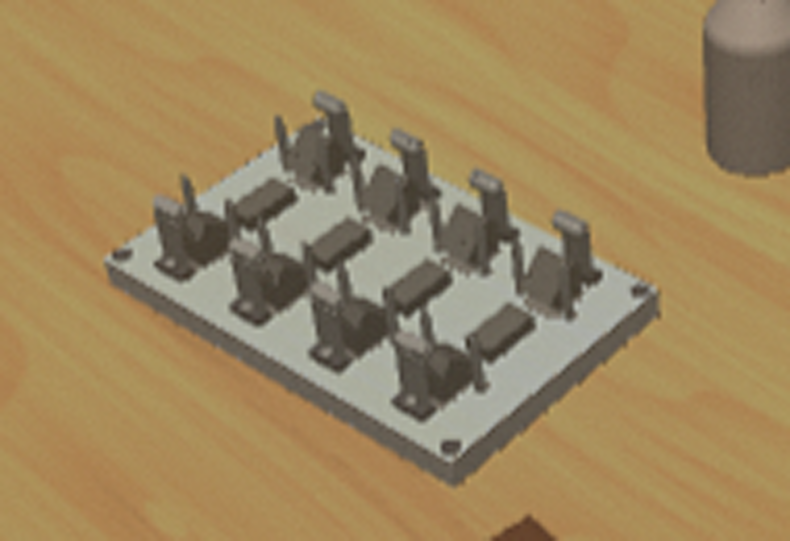

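The form holds exactly four light blanks, in cavities +124, 0, -62 and -124, with the cavity at +62 empty. The plate's four nests are all empty. The pink and turquoise pieces lie outside the form. I'll go above the plate with the wrist camera.

>>> {"name": "carry_out", "arguments": {
  "linear": [
    [0.12,-0.115,0.02],
    [0.12,-0.115,0.02],
    [0.12,-0.115,0.02],
    [0.18,-0.17,0.02],
    [0.18,-0.17,0.02],
    [0.18,-0.17,0.02],
    [0.18,-0.17,0.02],
    [0.18,-0.17,0.02]
  ],
  "roll": [-0.9,-0.9,-0.9,-0.98,-0.98,-0.98,-0.98,-0.98],
  "gripper": 0.45
}}

```text
clock: 2.47
tool_pos: [0.3346, 0.4337, 0.2572]
eef_rot: [0.58, 0.815, 0.0, 0.001]
contact_force: [-1.2, 0.7, -0.5]
opening: 0.455
```

>>> {"name": "carry_out", "arguments": {
  "linear": [
    [0.18,-0.17,0.0],
    [0.18,-0.17,0.0],
    [0.18,-0.17,0.0],
    [0.18,-0.17,0.0],
    [0.18,-0.17,0.0],
    [0.18,-0.17,0.0],
    [0.18,-0.17,0.0],
    [0.18,-0.17,0.0]
  ],
  "roll": [-1.0,-1.0,-1.0,-1.0,-1.0,-1.0,-1.0,-1.0]
}}

```text
clock: 3.13
tool_pos: [0.5174, 0.26, 0.2575]
eef_rot: [0.9, 0.437, 0.001, 0.002]
contact_force: [-1.4, 1.4, 0.7]
opening: 0.447
```

```bash
python3 -c "
from h import *
st()"
```

```text
t 3.13 tcp [0.5174 0.26   0.2575] yawY -38.22 z [ 0.003 -0.003 -1.   ] F [-1.44  1.43  0.74] op 0.447 q6 -0.96
```

>>> {"name": "carry_out", "arguments": {
  "linear": [
    [0.0,0.0,0.0],
    [0.0,0.0,0.0],
    [0.0,0.0,0.0],
    [0.0,0.0,0.0],
    [0.0,0.0,0.0],
    [0.0,0.0,0.0],
    [0.0,0.0,0.0]
  ],
  "roll": [-0.78,-0.78,-0.78,-0.78,-0.78,-0.78,-0.78]
}}

```text
clock: 3.72
tool_pos: [0.5172, 0.2604, 0.2575]
eef_rot: [0.998, 0.059, -0.0, 0.002]
contact_force: [0.6, -0.4, 0.1]
opening: 0.45
```

```bash
python3 - <<'E'
from h import *
s=st();print(np.round(s['q'],2))
p=snapshot('wrist');save(p,'wp');np.save('wp_c',cloud(p))
for k,z in {'plate':0,'nest0':.034}.items():
    for d in tip_of(p,k)[:5]:
        u,v=d['pixel']; print(k,round(d['confidence'],2),np.round([u,v]),np.round(w(p,u,v,z)[:2],4))
E
```

```text
t 3.72 tcp [0.5172 0.2604 0.2575] yawY -83.19 z [-0.    -0.004 -1.   ] F [ 0.6  -0.36  0.13] op 0.45 q6 -1.57
[-0.87  0.67  0.58  1.71 -0.44  0.91 -1.57]
plate 0.65 [313. 195.] [0.5118 0.2611]
nest0 0.7 [281. 201.] [0.509  0.2894]
nest0 0.68 [421. 203.] [0.5217 0.166 ]
nest0 0.67 [211. 204.] [0.4994 0.351 ]
nest0 0.6 [348. 202.] [0.5158 0.2304]
nest0 0.55 [625.  42.] [0.6708 0.0281]
```

View pics/wp.png

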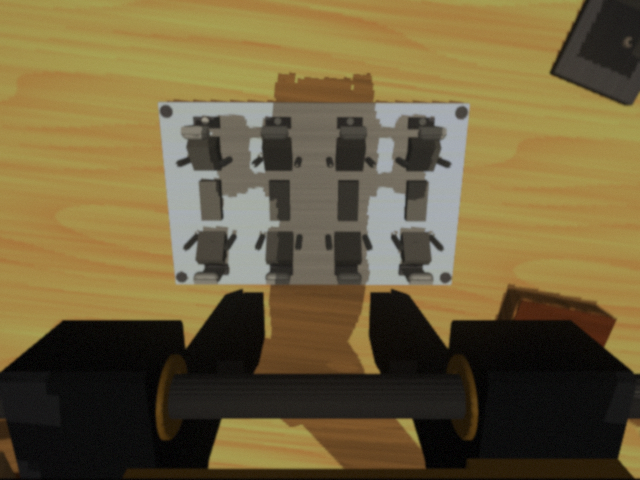

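The wrist view shows the whole plate, with corners at about (160,103), (468,103), (451,284) and (177,286). I'll fit its pose from depth and from the corner edges.

```bash
cat >> h.py <<'E'
def platefit(p,box=(0.38,0.65,0.08,0.43)):
    # bright plate mask -> hull -> world at z=.02
    hsv=cv2.cvtColor(p['img'],cv2.COLOR_RGB2HSV); c=cloud(p)
    m=(hsv[...,1]<60)&(abs(c[...,2]-.02)<.006)&(c[...,0]>box[0])&(c[...,0]<box[1])&(c[...,1]>box[2])&(c[...,1]<box[3])
    m=cv2.morphologyEx(m.astype(np.uint8),cv2.MORPH_OPEN,np.ones((3,3)))
    n,l,s,_=cv2.connectedComponentsWithStats(m); i=1+np.argmax(s[1:,4])
    v,u=np.nonzero(l==i)
    P=np.array([w(p,a,b,.02)[:2] for a,b in zip(u,v)])
    r=cv2.minAreaRect((P*1000).astype(np.float32)); return r,np.median(c[l==i][:,2]),P
E
python3 - <<'E'
from h import *
p=snapshot('wrist'); r,z,P=platefit(p); print(r,z)
for n in ['scene','side']:
    q=snapshot(n); print(n,platefit(q)[:2])
E
```

```text
((512.0535278320312, 260.87109375), (169.00210571289062, 269.1268310546875), 6.783754348754883) 0.02004685895938496
scene (((514.962890625, 258.5072326660156), (171.5042724609375, 275.9412841796875), 6.799083709716797), np.float64(0.02009900078549476))
side (((507.29339599609375, 255.99954223632812), (170.65646362304688, 271.5498352050781), 7.1305646896362305), np.float64(0.017219977898119188))
```

>>> {"name": "carry_out", "arguments": {
  "linear": [
    [0.0,-0.32,0.0],
    [0.0,-0.32,0.0],
    [0.0,-0.32,0.0],
    [0.0,-0.32,0.0],
    [0.0,-0.32,0.0],
    [0.0,-0.32,0.0],
    [0.0,-0.32,0.0],
    [0.0,-0.32,0.0]
  ],
  "roll": [-0.12,-0.12,-0.12,-0.12,-0.12,-0.12,-0.12,-0.12]
}}

```text
clock: 4.68
tool_pos: [0.5168, -0.0647, 0.2582]
eef_rot: [1.0, 0.001, 0.0, 0.003]
contact_force: [0.3, -0.3, 0.3]
opening: 0.451
```

>>> {"name": "carry_out", "arguments": {
  "linear": [
    [0.0,-0.19,0.0],
    [0.0,-0.19,0.0],
    [0.0,-0.19,0.0],
    [0.0,-0.19,0.0],
    [0.0,-0.19,0.0],
    [0.0,-0.19,0.0],
    [0.0,-0.19,0.0],
    [0.0,-0.19,0.0]
  ],
  "roll": [0,0,0,0,0,0,0,0]
}}

```text
clock: 5.35
tool_pos: [0.5169, -0.2536, 0.258]
eef_rot: [1.0, 0.001, 0.0, 0.002]
contact_force: [-0.3, 0.2, 0.9]
opening: 0.45
```

```bash
python3 - <<'E'
from h import *
s=st();print(np.round(s['q'],2))
p=snapshot('wrist');save(p,'wf');c=cloud(p)
for k,z in {'form':0,'bridge0':.026}.items():
    for d in tip_of(p,k)[:7]:
        u,v=d['pixel']; print(k,round(d['confidence'],2),np.round([u,v]),np.round(w(p,u,v,z)[:2],4))
for d in cut_out(p,'bridge0')[:6]:
    m=d['region']&(c[...,2]>0.0)&(p['range_z']>0)
    P=c[m]; r=cv2.minAreaRect((P[:,:2]*1000).astype(np.float32)); print(round(d['confidence'],2),d['pixel'],np.round(r[0],1),np.round(r[1],1),round(r[2],1),np.round(P[:,2].min(),3),np.round(P[:,2].max(),3), p['img'][m].mean(0).round())
m=(abs(c[...,2]-.046)<.005)&(c[...,1]<0)&(c[...,0]>.4)&(c[...,0]<.63)
m=cv2.morphologyEx(m.astype(np.uint8),cv2.MORPH_OPEN,np.ones((3,3)))>0
print(cv2.minAreaRect((c[m][:,:2]*1000).astype(np.float32)))
E
```

```text
t 5.35 tcp [ 0.5169 -0.2536  0.258 ] yawY -89.85 z [ 0.    -0.004 -1.   ] F [-0.26  0.19  0.86] op 0.45 q6 -0.8
[ 0.08  0.65  0.52  1.72 -0.4   0.88 -0.8 ]
form 0.66 [328. 194.] [ 0.5126 -0.267 ]
bridge0 0.89 [331. 198.] [ 0.5135 -0.2686]
bridge0 0.82 [191. 199.] [ 0.5127 -0.1418]
bridge0 0.78 [468. 194.] [ 0.5178 -0.392 ]
bridge0 0.61 [399. 198.] [ 0.5136 -0.3298]
0.88 [188.3, 198.7] [ 513.9 -141.3] [117.3  36.1] 0.6 0.009 0.052 [149. 110.  57.]
0.79 [403.1, 198.3] [ 515.9 -330. ] [117.7  27.4] 0.7 0.021 0.052 [161. 124.  64.]
0.77 [331.5, 191.7] [ 515.5 -267.5] [116.7  24.8] 0.7 0.009 0.052 [163. 128.  67.]
0.76 [467.5, 197.2] [ 518.4 -395.1] [115.2  33.6] 1.1 0.01 0.052 [188. 155.  82.]
0.72 [381.4, 428.2] [ 387.1 -294.9] [304.6  31.3] 14.6 0.0 0.341 [187. 110. 117.]
((515.0582885742188, -267.60089111328125), (158.13882446289062, 312.2416687011719), 0.7771643400192261)
```

View pics/wf.png

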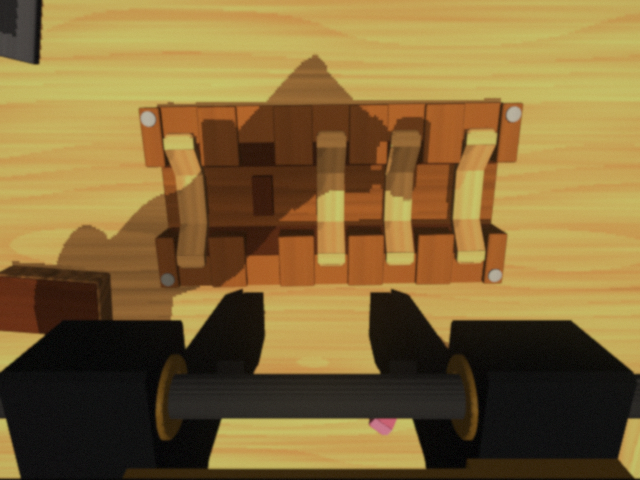

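Fitted from this view, the form's centre is (0.515, -0.268) with a yaw of about 0.8°. The candidates in this picture:
- **Real blanks:** light wood at (188,199), (331,192), (403,198) and (468,197).
- **Look-alike:** pink piece at (382,426).
- **Look-alike:** turquoise piece, out of view here.

I'll start with the leftmost light blank, at (188,199).

>>> {"name": "carry_out", "arguments": {
  "linear": [
    [-0.0035,0.11,0.0],
    [-0.0035,0.11,0.0],
    [-0.0035,0.11,0.0],
    [-0.0035,0.11,-0.04],
    [-0.0035,0.11,-0.08],
    [-0.0035,0.11,-0.12],
    [-0.0035,0.11,-0.15],
    [-0.0035,0.11,-0.15]
  ],
  "roll": [0.011,0.011,0.011,0.011,0.011,0.011,0.011,0.011],
  "gripper": 0.47,
  "grip_force": 30
}}

```text
clock: 6.22
tool_pos: [0.5106, -0.1402, 0.1035]
eef_rot: [1.0, 0.009, -0.004, 0.0]
contact_force: [-0.5, 0.3, -0.4]
opening: 0.468
```

```bash
python3 - <<'E'
from h import *
s=st()
p=snapshot('wrist');save(p,'g1');c=cloud(p)
for d in tip_of(p,'bridge0')[:5]:
        u,v=d['pixel']; print(round(d['confidence'],2),np.round([u,v]),np.round(w(p,u,v,.026)[:2],4))
E
```

```text
t 6.22 tcp [ 0.5106 -0.1402  0.1035] yawY -88.99 z [-0.009 -0.001 -1.   ] F [-0.55  0.35 -0.4 ] op 0.468 q6 -0.81
0.91 [342. 462.] [ 0.3608 -0.16  ]
0.8 [319. 243.] [ 0.5126 -0.1423]
0.63 [547. 243.] [ 0.5146 -0.2689]
```

View pics/g1.png

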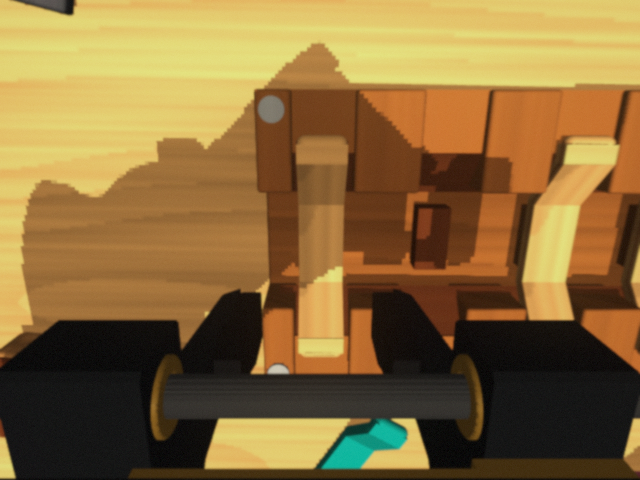

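The light blank is centred between the open fingers at (319,243), and the turquoise one is outside the form at (370,440). Going down.

>>> {"name": "carry_out", "arguments": {
  "linear": [
    [0.002,-0.0027,-0.02],
    [0.002,-0.0027,-0.04],
    [0.002,-0.0027,-0.055],
    [0.002,-0.0027,-0.068],
    [0.002,-0.0027,-0.068],
    [0.002,-0.0027,-0.068]
  ],
  "roll": [0,0,0,0,0,0]
}}

```text
clock: 6.82
tool_pos: [0.5169, -0.1454, 0.042]
eef_rot: [1.0, 0.008, 0.001, 0.002]
contact_force: [0.2, 0.1, 0.2]
opening: 0.472
```

>>> {"name": "carry_out", "arguments": {
  "linear": [
    [0,0,0],
    [0,0,0],
    [0,0,0],
    [0,0,0]
  ],
  "roll": [0,0,0,0],
  "gripper": 0.1
}}

```text
clock: 7.15
tool_pos: [0.5175, -0.1454, 0.0428]
eef_rot: [1.0, 0.008, 0.002, 0.003]
contact_force: [0.4, 0.3, 0.3]
opening: 0.191
```

```bash
python3 - <<'E'
from h import *
s=st()
p=snapshot('wrist');save(p,'g2');s=st()
p=snapshot('side');save(p,'g2s')
im=p['img'][250:420,290:460]; cv2.imwrite('pics/g2sc.png',cv2.resize(im[...,::-1],None,fx=3.5,fy=3.5))
E
```

```text
t 7.15 tcp [ 0.5175 -0.1454  0.0428] yawY -89.05 z [ 0.003 -0.005 -1.   ] F [0.42 0.29 0.31] op 0.191 q6 -0.76
t 7.2 tcp [ 0.5173 -0.1454  0.0426] yawY -89.05 z [ 0.003 -0.005 -1.   ] F [-0.41 -0.23 -0.46] op 0.145 q6 -0.76
```

View pics/g2.png

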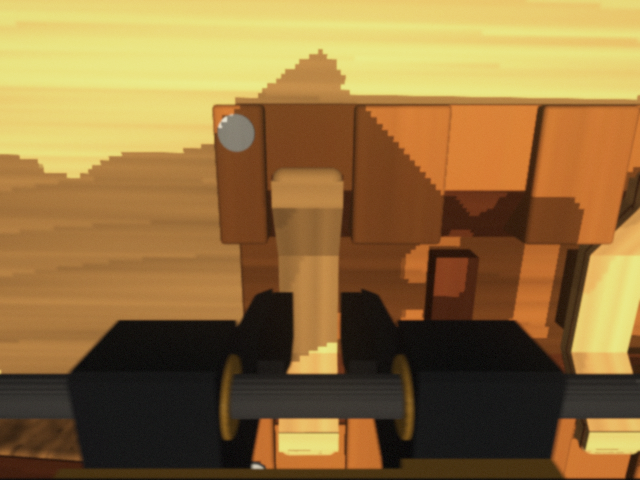

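View pics/g2sc.png

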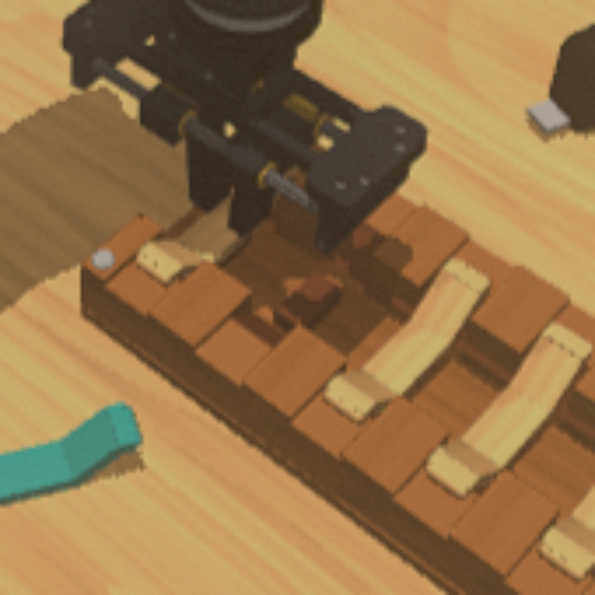

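The fingers closed above the bridge: the opening is still shrinking past 24 mm, and at (316,320) they lie over the blank. I'll reopen and go lower.

>>> {"name": "carry_out", "arguments": {
  "linear": [
    [0,0,0],
    [0,0,0],
    [0,0,0],
    [0,0,0],
    [0,0,0]
  ],
  "roll": [0,0,0,0,0],
  "gripper": 0.47
}}

```text
clock: 7.67
tool_pos: [0.5171, -0.1454, 0.0423]
eef_rot: [1.0, 0.008, 0.001, 0.002]
contact_force: [0.1, 0.5, -0.7]
opening: 0.456
```

```bash
python3 - <<'E'
from h import *
s=st()
p=snapshot('wrist');save(p,'g3');c=cloud(p)
# depth on finger tips
for u in range(230,411,20): print(u,[np.round(c[v,u],3).tolist() for v in (300,320,340)])
E
```

```text
t 7.67 tcp [ 0.5171 -0.1454  0.0423] yawY -89.06 z [ 0.002 -0.005 -1.   ] F [ 0.11  0.46 -0.7 ] op 0.456 q6 -0.76
230 [[0.527, -0.116, 0.054], [0.525, -0.118, 0.066], [0.525, -0.12, 0.079]]
250 [[0.525, -0.122, 0.05], [0.526, -0.124, 0.067], [0.52, -0.124, 0.069]]
270 [[0.506, -0.125, 0.01], [0.495, -0.125, 0.009], [0.486, -0.125, 0.011]]
290 [[0.516, -0.135, 0.031], [0.507, -0.135, 0.03], [0.497, -0.135, 0.03]]
310 [[0.516, -0.143, 0.03], [0.506, -0.143, 0.03], [0.498, -0.144, 0.031]]
330 [[0.516, -0.152, 0.031], [0.507, -0.152, 0.031], [0.497, -0.152, 0.03]]
350 [[0.506, -0.162, 0.009], [0.496, -0.162, 0.009], [0.486, -0.163, 0.01]]
370 [[0.507, -0.171, 0.01], [0.514, -0.166, 0.044], [0.486, -0.172, 0.01]]
390 [[0.526, -0.172, 0.051], [0.526, -0.169, 0.067], [0.526, -0.167, 0.079]]
410 [[0.528, -0.178, 0.054], [0.527, -0.175, 0.069], [0.526, -0.173, 0.079]]
```

```bash
python3 - <<'E'
from h import *
p=snapshot('wrist');c=cloud(p)
im=p['img'][240:400,200:440].astype(float)*2; cv2.imwrite('pics/g3c.png',cv2.resize(np.clip(im,0,255).astype(np.uint8)[...,::-1],None,fx=3.3,fy=3.3,interpolation=0))
for v in range(270,350,6): print(v,[np.round(c[v,u][[0,2]],3).tolist() for u in (235,245,255,262,372,380,390,400)])
T=np.array(p['world_from_camera']);print(T.round(3)); print(proj(p,[.5171+.009,-.1454+.02,.0423-.019]),proj(p,[.5171+.009,-.1454+.037,.0423-.019]))
E
```

```text
270 [[0.517, -0.001], [0.521, 0.01], [0.521, 0.011], [0.521, 0.01], [0.522, 0.01], [0.522, 0.011], [0.521, 0.009], [0.522, 0.01]]
276 [[0.513, -0.001], [0.518, 0.009], [0.518, 0.01], [0.518, 0.01], [0.519, 0.01], [0.519, 0.011], [0.519, 0.011], [0.519, 0.011]]
282 [[0.511, 0.0], [0.515, 0.011], [0.515, 0.01], [0.515, 0.01], [0.516, 0.01], [0.516, 0.01], [0.516, 0.009], [0.516, 0.01]]
288 [[0.507, -0.0], [0.512, 0.01], [0.512, 0.01], [0.512, 0.011], [0.512, 0.009], [0.513, 0.009], [0.512, 0.009], [0.513, 0.011]]
294 [[0.527, 0.049], [0.525, 0.045], [0.525, 0.046], [0.509, 0.01], [0.525, 0.045], [0.526, 0.046], [0.526, 0.045], [0.527, 0.049]]
300 [[0.526, 0.054], [0.525, 0.051], [0.525, 0.051], [0.506, 0.009], [0.523, 0.045], [0.526, 0.051], [0.526, 0.052], [0.527, 0.054]]
306 [[0.525, 0.056], [0.526, 0.057], [0.525, 0.056], [0.503, 0.01], [0.521, 0.045], [0.525, 0.055], [0.527, 0.058], [0.528, 0.059]]
312 [[0.525, 0.061], [0.526, 0.061], [0.525, 0.061], [0.5, 0.01], [0.519, 0.046], [0.526, 0.061], [0.526, 0.061], [0.526, 0.06]]
318 [[0.526, 0.066], [0.525, 0.064], [0.524, 0.062], [0.5
[... 288 characters left out ...]
048], [0.522, 0.065], [0.526, 0.073], [0.526, 0.073]]
336 [[0.525, 0.076], [0.524, 0.074], [0.517, 0.062], [0.508, 0.045], [0.511, 0.05], [0.52, 0.065], [0.526, 0.077], [0.526, 0.076]]
342 [[0.525, 0.08], [0.522, 0.074], [0.515, 0.063], [0.484, 0.009], [0.508, 0.049], [0.517, 0.065], [0.525, 0.078], [0.525, 0.079]]
348 [[0.526, 0.084], [0.52, 0.074], [0.514, 0.064], [0.482, 0.011], [0.483, 0.012], [0.515, 0.065], [0.524, 0.079], [0.526, 0.084]]
[[ 0.016 -0.958 -0.285  0.59 ]
 [-1.    -0.014 -0.01  -0.144]
 [ 0.006  0.285 -0.958  0.19 ]
 [ 0.     0.     0.     1.   ]]
(np.float64(267.5066713779512), np.float64(269.878762226873)) (np.float64(226.76434036903646), np.float64(269.34114700636906))
```

View pics/g3c.png

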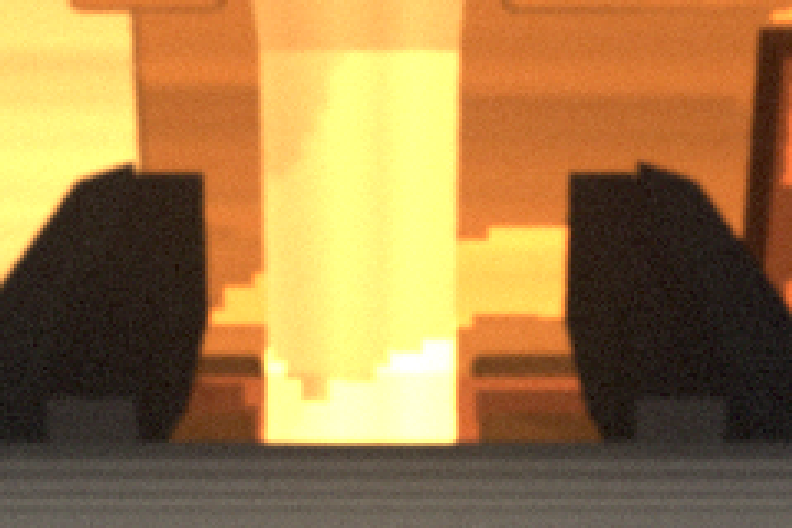

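There is a disagreement here. By depth the fingertips are at z≈0.045, while the reported TCP z is 0.042, so the tips are about 3 mm above it rather than 19 mm below. The side view agrees, since it shows a visible gap above the bridge. I'll check this against the side camera before going lower.

```bash
python3 - <<'E'
from h import *
for n in ('side','scene'):
    p=snapshot(n);c=cloud(p)
    d=c-np.array([.517,-.1454,0]); 
    hsv=cv2.cvtColor(p['img'],cv2.COLOR_RGB2HSV)
    m=(abs(d[...,0])<.03)&(abs(d[...,1])<.05)&(p['img'].max(-1)<70)&(c[...,2]>.012)
    z=np.sort(c[m][:,2]); print(n,m.sum(),np.round(z[:40:4],3))
    b=(abs(d[...,0])<.02)&(abs(d[...,1])<.012); print(np.round(np.percentile(c[b][:,2],[0,2,10,30]),3) if b.any() else '')
print(st())
E
```

```text
side 3594 [0.014 0.043 0.046 0.046 0.046 0.047 0.047 0.048 0.049 0.05 ]
[0.005 0.006 0.021 0.027]
scene 5983 [0.014 0.022 0.044 0.047 0.049 0.05  0.052 0.052 0.053 0.056]
[0.006 0.014 0.152 0.467]
t 7.87 tcp [ 0.5171 -0.1454  0.0423] yawY -89.05 z [ 0.002 -0.005 -1.   ] F [-0.08 -0.17 -0.53] op 0.471 q6 -0.76
{'clock': 7.8667, 'q': array([ 0.04417756,  0.91196819,  0.24133461,  1.97605986, -0.62376031,
        0.32214103, -0.76222387]), 'qd': array([-4.39102152e-04,  2.45205639e-05, -8.18555129e-04,  1.35023872e-04,
        5.24444323e-05, -2.38200056e-03, -8.75599035e-04]), 'joint_torque': array([ 2.50151024e-03, -5.09165597e+01,  4.94619280e+00, -5.22550598e+00,
       -1.50154356e-02, -6.02409337e-02, -3.94486742e-04]), 'tool_pos': array([ 0.51712158, -0.14538533,  0.04232423]), 'eef_rot': array([0.99996248, 0.00825633, 0.00116797, 0.00234615]), 'contact_force': array([-0.08006888, -0.16880572, -0.52827524]), 'moment': array([-0.06135272,  0.16882837, -0.04641419]), 'opening': 0.4706618705640522}
```

Both outside cameras put the fingertips at about 0.045, so I'll use tip height = reported z + 0.003. Now lowering so the tips reach about 0.016.

>>> {"name": "carry_out", "arguments": {
  "linear": [
    [-0.004,0.0025,0.0],
    [-0.004,0.0025,-0.01],
    [-0.004,0.0025,-0.018],
    [-0.004,0.0025,-0.026],
    [-0.004,0.0025,-0.028],
    [-0.004,0.0025,-0.028]
  ],
  "roll": [0,0,0,0,0,0]
}}

```text
clock: 8.37
tool_pos: [0.5125, -0.1428, 0.0132]
eef_rot: [1.0, 0.008, 0.0, 0.002]
contact_force: [-0.4, -0.4, -0.7]
opening: 0.472
```

```bash
python3 - <<'E'
from h import *
st()
p=snapshot('wrist');save(p,'g4');st()
E
```

```text
t 8.37 tcp [ 0.5125 -0.1428  0.0132] yawY -89.06 z [ 0.001 -0.004 -1.   ] F [-0.4  -0.41 -0.73] op 0.472 q6 -0.74
t 8.42 tcp [ 0.5128 -0.1429  0.0137] yawY -89.07 z [ 0.001 -0.004 -1.   ] F [ 0.21 -1.06 -0.93] op 0.471 q6 -0.74
```

View pics/g4.png

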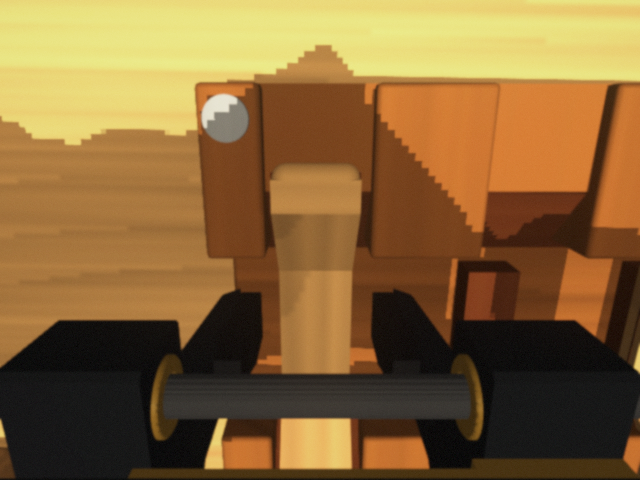

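The fingers now straddle the bridge, with its edges at columns 281 and 352 and the jaws at 262 and 373. Closing.

>>> {"name": "carry_out", "arguments": {
  "linear": [
    [0,0,0],
    [0,0,0],
    [0,0,0],
    [0,0,0],
    [0,0,0]
  ],
  "roll": [0,0,0,0,0],
  "gripper": 0.1
}}

```text
clock: 8.83
tool_pos: [0.5129, -0.1429, 0.0139]
eef_rot: [1.0, 0.008, 0.001, 0.002]
contact_force: [-0.8, -0.7, 0.9]
opening: 0.267
```

Gripped at 0.267, which is 23.5 mm. Lifting and carrying it toward nest3.

>>> {"name": "carry_out", "arguments": {
  "linear": [
    [0,0,0.03],
    [0,0,0.07],
    [0,0.03,0.1],
    [0,0.07,0.11],
    [0,0.11,0.11],
    [0,0.15,0.11],
    [0,0.19,0.11],
    [0,0.23,0.11]
  ],
  "roll": [0,0,0,0.02,0.05,0.08,0.1,0.102]
}}

```text
clock: 9.5
tool_pos: [0.5126, 0.0891, 0.1243]
eef_rot: [0.998, 0.06, 0.001, 0.002]
contact_force: [1.2, 0.3, -0.5]
opening: 0.265
```

>>> {"name": "carry_out", "arguments": {
  "linear": [
    [-0.002,0.04,0.0],
    [-0.004,0.08,0.0],
    [-0.006,0.12,0.0],
    [-0.008,0.16,0.0],
    [-0.01,0.2,0.0],
    [-0.012,0.24,0.0],
    [-0.012,0.27,0.0],
    [-0.012,0.27,0.0]
  ],
  "roll": [0,0,0,0,0,0,0,0]
}}

```text
clock: 10.17
tool_pos: [0.4979, 0.369, 0.1233]
eef_rot: [0.998, 0.066, 0.001, -0.001]
contact_force: [-0.1, 0.7, -0.7]
opening: 0.271
```

```bash
python3 - <<'E'
from h import *
st()
p=snapshot('wrist');save(p,'n1');st()
r,z,P=platefit(p); print(r,z)
for k,z in {'nest0':.034,'bridge0':.137}.items():
    for d in tip_of(p,k)[:7]:
        u,v=d['pixel']; print(k,round(d['confidence'],2),np.round([u,v]),np.round(w(p,u,v,z)[:2],4))
E
```

```text
t 10.17 tcp [0.4979 0.369  0.1233] yawY -82.47 z [ 0.002  0.002 -1.   ] F [-0.09  0.74 -0.69] op 0.271 q6 -1.56
t 10.22 tcp [0.4988 0.3642 0.1235] yawY -82.71 z [ 0.002 -0.001 -1.   ] F [-0.14 -0.8  -0.79] op 0.268 q6 -1.56
((510.27886962890625, 274.12335205078125), (169.38589477539062, 239.2360076904297), 6.7500128746032715) 0.02013898030448749
nest0 0.97 [450. 241.] [0.5082 0.2917]
nest0 0.69 [557. 239.] [0.5176 0.2301]
bridge0 0.88 [318. 327.] [0.4985 0.3679]
```

View pics/n1.png

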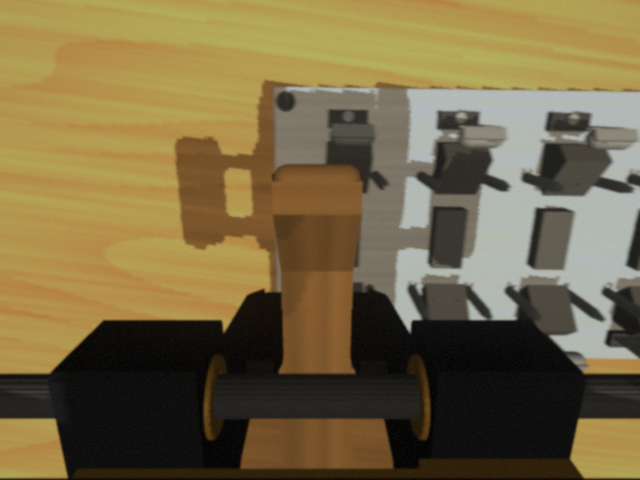

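The blank is held level and square, with the bridge at column 318 between the jaws. Coming over nest3 and looking again from just above the clips.

>>> {"name": "carry_out", "arguments": {
  "linear": [
    [0.0024,-0.0117,0.0],
    [0.0024,-0.0117,0.0],
    [0.0024,-0.0117,-0.02],
    [0.0024,-0.0117,-0.045],
    [0.0024,-0.0117,-0.045],
    [0.0024,-0.0117,-0.045],
    [0.0024,-0.0117,-0.045]
  ],
  "roll": [-0.008,-0.008,-0.008,-0.008,-0.008,-0.008,-0.008]
}}

```text
clock: 10.9
tool_pos: [0.5037, 0.3456, 0.0802]
eef_rot: [0.998, 0.055, 0.002, 0.003]
contact_force: [0.3, 0.4, 0.6]
opening: 0.268
```

```bash
python3 - <<'E'
from h import *
st()
p=snapshot('wrist');save(p,'n2');st()
for n,a in (('side',(130,150,300,290)),('scene',(300,110,460,250))):
    q=snapshot(n);x0,y0,x1,y1=a;cv2.imwrite('pics/n2%s.png'%n,cv2.resize(q['img'][y0:y1,x0:x1,::-1],None,fx=4.2,fy=4.2,interpolation=2))
for k,z in {'nest0':.034}.items():
    for d in tip_of(p,k)[:7]:
        u,v=d['pixel']; print(k,round(d['confidence'],2),np.round([u,v]),np.round(w(p,u,v,z)[:2],4))
E
```

```text
t 10.9 tcp [0.5037 0.3456 0.0802] yawY -83.73 z [ 0.003 -0.005 -1.   ] F [0.34 0.43 0.6 ] op 0.268 q6 -1.51
t 10.95 tcp [0.5039 0.3461 0.0805] yawY -83.7 z [ 0.004 -0.005 -1.   ] F [0.35 0.43 0.25] op 0.265 q6 -1.51
nest0 0.7 [427. 270.] [0.5083 0.2912]
nest0 0.68 [553. 268.] [0.5158 0.2301]
```

View pics/n2.png

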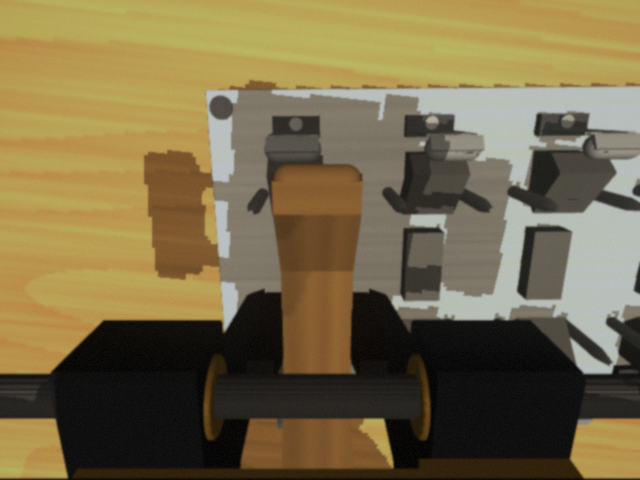

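View pics/n2side.png

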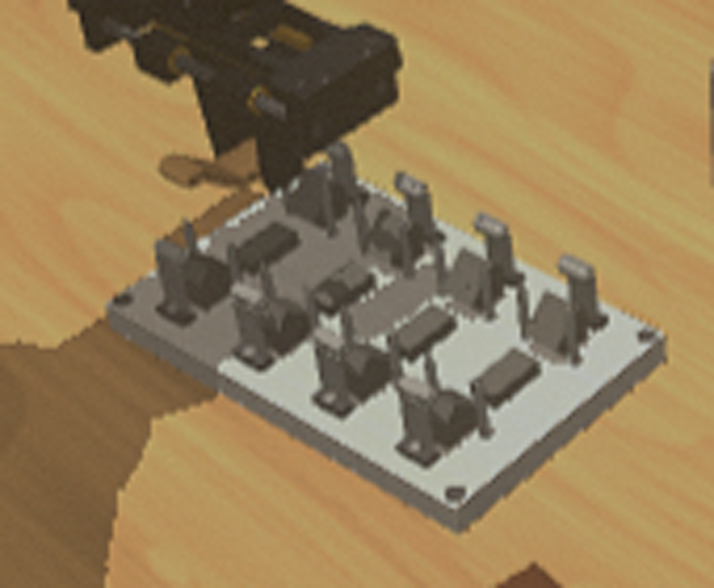

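>>> {"name": "carry_out", "arguments": {
  "linear": [
    [-0.0033,0.0066,0.0],
    [-0.0033,0.0066,-0.005],
    [-0.0033,0.0066,-0.01],
    [-0.0033,0.0066,-0.01],
    [-0.0033,0.0066,-0.01],
    [-0.0033,0.0066,-0.01]
  ],
  "roll": [0.009,0.009,0.009,0.009,0.009,0.009]
}}

```text
clock: 11.6
tool_pos: [0.5002, 0.3532, 0.0701]
eef_rot: [0.998, 0.06, 0.002, 0.002]
contact_force: [0.4, -0.3, -0.1]
opening: 0.271
```

```bash
python3 - <<'E'
from h import *
p=snapshot('wrist');save(p,'n3');st()
q=snapshot('side'); x0,y0,x1,y1=(140,170,240,250);cv2.imwrite('pics/n3s.png',cv2.resize(q['img'][y0:y1,x0:x1,::-1],None,fx=7,fy=7,interpolation=2))
# predicted pin/blank check: project pins base of nest3 (z=.02) and blank foot edges
c,s=np.cos(.1184),np.sin(.1184); C=np.array([.5121,.2605])
im=p['img'][...,::-1].copy()
for n in (93,31,-31):
  for (x,y,z) in [(36,17.5,20),(36,-17.5,20),(61,12,55),(61,-12,55),(0,9,30),(0,-9,30)]:
    X=C+np.array([c*x-s*(y+n),s*x+c*(y+n)])/1000
    u,v=proj(p,[X[0],X[1],z/1000]); cv2.circle(im,(int(u),int(v)),3,(0,0,255),1)
cv2.imwrite('pics/n3m.png',im)
E
```

```text
t 11.65 tcp [0.5003 0.3532 0.0702] yawY -83.14 z [ 0.004 -0.004 -1.   ] F [-0.33 -0.13 -0.26] op 0.264 q6 -1.5
```

View pics/n3m.png

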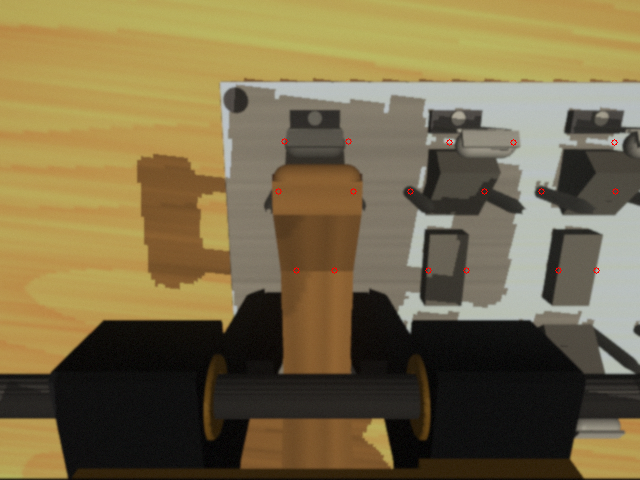

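View pics/n3s.png

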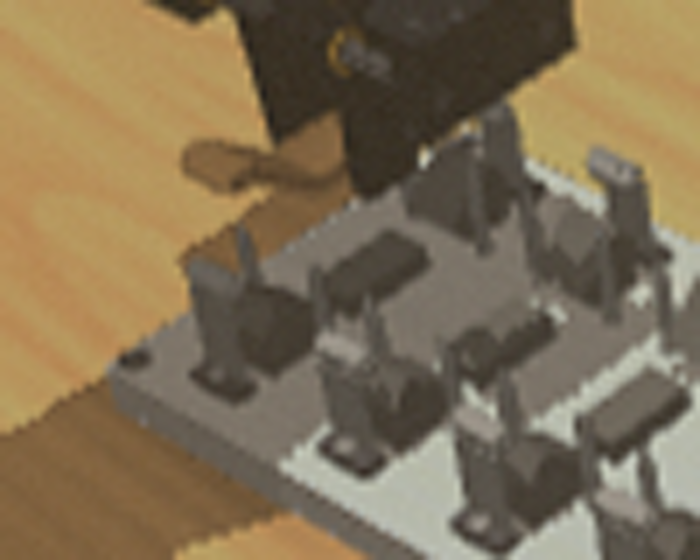

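The projected pads and pins land on the real ones: the predicted pad spans columns 429–466 and the real one 428–468. The held blank is centred on nest3's clip at column 317. Lowering.

>>> {"name": "carry_out", "arguments": {
  "linear": [
    [0.0003,-0.0003,-0.01],
    [0.0003,-0.0003,-0.02],
    [0.0003,-0.0003,-0.03],
    [0.0003,-0.0003,-0.034],
    [0.0003,-0.0003,-0.038],
    [0.0003,-0.0003,-0.042]
  ],
  "roll": [0,0,0,0,0,0],
  "grip_force": 45
}}

```text
clock: 12.2
tool_pos: [0.5012, 0.3529, 0.0282]
eef_rot: [0.998, 0.06, 0.002, 0.002]
contact_force: [-0.7, -0.2, 2.3]
opening: 0.267
```

>>> {"name": "carry_out", "arguments": {
  "linear": [
    [0,0,-0.003],
    [0,0,-0.006],
    [0,0,-0.008]
  ],
  "roll": [0,0,0]
}}

```text
clock: 12.45
tool_pos: [0.5008, 0.3528, 0.0217]
eef_rot: [0.998, 0.06, 0.002, 0.002]
contact_force: [-8.9, -2.6, 34.8]
opening: 0.262
```

The force rose to 35 N at 0.0217, so it has bottomed out. Releasing and checking.

>>> {"name": "carry_out", "arguments": {
  "linear": [
    [0,0,0.001],
    [0,0,0.001],
    [0,0,0.001],
    [0,0,0.001],
    [0,0,0.001]
  ],
  "roll": [0,0,0,0,0],
  "gripper": 0.47
}}

```text
clock: 12.87
tool_pos: [0.5006, 0.3527, 0.0222]
eef_rot: [0.998, 0.06, 0.001, 0.002]
contact_force: [-0.4, -0.6, 0.2]
opening: 0.47
```

>>> {"name": "carry_out", "arguments": {
  "linear": [
    [0,0,0.02],
    [0,0,0.05],
    [0,0,0.09],
    [0,0,0.12],
    [0,0,0.12]
  ],
  "roll": [0,0,0,0,0],
  "grip_force": 30
}}

```text
clock: 13.28
tool_pos: [0.5045, 0.3538, 0.148]
eef_rot: [0.998, 0.059, 0.006, -0.0]
contact_force: [0.3, 0.3, 0.4]
opening: 0.469
```

```bash
cat >> h.py <<'E'
def seated(p,C=(.5121,.2605),yaw=.1184):
    """for each nest: bridge top height (home .038) along x, feet top heights (home .062)"""
    c=cloud(p); L=c[...,:2]-np.array(C); k,s=np.cos(yaw),np.sin(yaw)
    x=k*L[...,0]+s*L[...,1]; y=-s*L[...,0]+k*L[...,1]; z=c[...,2]
    for i,n in enumerate((-.093,-.031,.031,.093)):
        o=[]
        for a,b in ((-.058,-.05),(-.02,-.008),(-.006,.006),(.008,.02),(.05,.058)):
            m=(x>a)&(x<b)&(abs(y-n)<.008)&(p['range_z']>0)&(z<.12)
            o.append(round(float(np.median(z[m])),4) if m.sum()>5 else None)
        # lateral extents of bridge
        m=(abs(x)<.02)&(abs(y-n)<.02)&(z>.034)&(z<.05)
        print('nest',i,o, 'ymid',round(float((y[m].min()+y[m].max())/2-n),4) if m.sum()>10 else None)
E
python3 - <<'E'
from h import *
p=snapshot('wrist');save(p,'n4');st(); seated(p)
for n in('side','scene'):
    q=snapshot(n);print(n);seated(q)
E
```

```text
t 13.33 tcp [0.5028 0.3535 0.1453] yawY -83.17 z [ 0.009 -0.    -1.   ] F [ 0.15 -0.27 -0.24] op 0.468 q6 -1.56
nest 0 [0.0609, 0.0302, 0.0303, 0.0299, 0.0412] ymid None
nest 1 [0.0463, 0.0301, 0.0301, 0.0298, 0.0441] ymid None
nest 2 [None, 0.0301, 0.0302, 0.0297, 0.0454] ymid None
nest 3 [0.0586, 0.038, 0.038, 0.038, 0.0581] ymid -0.0007
side
nest 0 [0.0345, 0.0266, 0.0276, 0.0268, 0.0597] ymid None
nest 1 [0.036, 0.0268, 0.0266, 0.0268, 0.0587] ymid None
nest 2 [0.0351, 0.0254, 0.0265, 0.0267, 0.0609] ymid None
nest 3 [0.0357, 0.0336, 0.0349, 0.0351, 0.0563] ymid -0.0023
scene
nest 0 [0.0531, 0.0284, 0.0297, 0.0289, 0.0415] ymid None
nest 1 [0.0617, 0.027, 0.0291, 0.0288, 0.0334] ymid None
nest 2 [0.0448, 0.0294, 0.0284, 0.0291, 0.0392] ymid None
nest 3 [0.0578, 0.0374, 0.0367, 0.0365, 0.04] ymid -0.0018
```

View pics/n4.png

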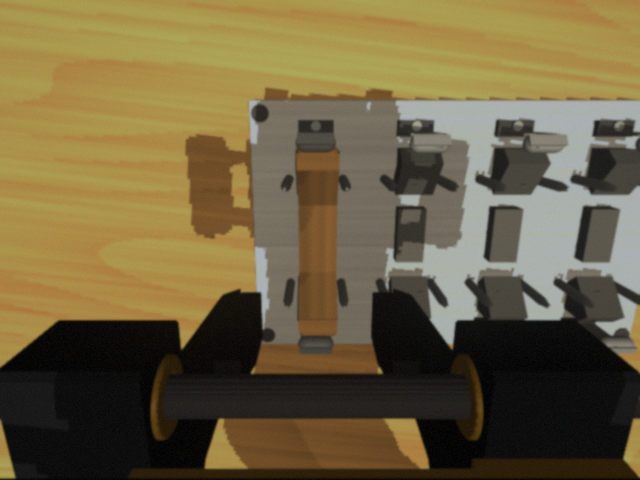

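Nest3 is home: bridge top at 0.038 and flat, both feet at 0.058, both clips over them (clips at (316,135) and (315,344)). Next is the blank in cavity 0.

>>> {"name": "carry_out", "arguments": {
  "linear": [
    [0.004,-0.32,-0.02],
    [0.004,-0.32,-0.02],
    [0.004,-0.32,-0.02],
    [0.004,-0.32,-0.02],
    [0.004,-0.32,-0.02],
    [0.004,-0.32,-0.02],
    [0.004,-0.32,-0.02],
    [0.004,-0.32,-0.02]
  ],
  "roll": [-0.104,-0.104,-0.104,-0.104,-0.104,-0.104,-0.104,-0.104]
}}

```text
clock: 14.1
tool_pos: [0.5024, 0.0284, 0.1204]
eef_rot: [1.0, 0.006, -0.001, 0.003]
contact_force: [0.6, -0.3, 0.5]
opening: 0.468
```

>>> {"name": "carry_out", "arguments": {
  "linear": [
    [0.008,-0.28,0],
    [0.008,-0.28,0],
    [0.008,-0.28,0],
    [0.008,-0.28,0],
    [0.008,-0.28,0],
    [0.008,-0.28,0],
    [0.008,-0.28,-0.02],
    [0.008,-0.28,-0.04]
  ],
  "roll": [0,0,0,0,0,0,0,0]
}}

```text
clock: 14.77
tool_pos: [0.5091, -0.2623, 0.0799]
eef_rot: [1.0, 0.001, 0.0, 0.008]
contact_force: [0.8, -0.8, -0.8]
opening: 0.471
```

>>> {"name": "carry_out", "arguments": {
  "linear": [
    [0,-0.015,-0.01],
    [0,-0.015,-0.01],
    [0,-0.015,-0.01],
    [0,-0.015,-0.01]
  ],
  "roll": [0,0,0,0]
}}

```text
clock: 15.1
tool_pos: [0.509, -0.2757, 0.0695]
eef_rot: [1.0, 0.001, -0.0, 0.007]
contact_force: [0.3, 0.4, -0.1]
opening: 0.47
```

```bash
python3 - <<'E'
from h import *
st();p=snapshot('wrist');save(p,'f2');st()
for d in tip_of(p,'bridge0')[:5]:
        u,v=d['pixel']; print(round(d['confidence'],2),np.round([u,v]),np.round(w(p,u,v,.026)[:2],4))
E
```

```text
t 15.1 tcp [ 0.509  -0.2757  0.0695] yawY -89.88 z [-0.    -0.013 -1.   ] F [ 0.34  0.44 -0.06] op 0.47 q6 -0.64
t 15.15 tcp [ 0.5095 -0.2754  0.0699] yawY -89.82 z [ 0.001 -0.014 -1.   ] F [-0.01  0.8  -0.13] op 0.468 q6 -0.64
0.82 [423. 258.] [ 0.5148 -0.3278]
0.68 [558. 254.] [ 0.5163 -0.3925]
0.66 [298. 256.] [ 0.5159 -0.268 ]
```

>>> {"name": "carry_out", "arguments": {
  "linear": [
    [0.0053,0.0082,0],
    [0.0053,0.0082,0],
    [0.0053,0.0082,-0.01],
    [0.0053,0.0082,-0.02],
    [0.0053,0.0082,-0.02]
  ],
  "roll": [0.012,0.012,0.012,0.012,0.012]
}}

```text
clock: 15.62
tool_pos: [0.5139, -0.2662, 0.0482]
eef_rot: [1.0, 0.008, -0.001, 0.006]
contact_force: [-0.4, 0.2, -0.7]
opening: 0.468
```

```bash
python3 - <<'E'
from h import *
p=snapshot('wrist');save(p,'f3');st()
E
```

```text
t 15.67 tcp [ 0.514  -0.2667  0.0488] yawY -89.12 z [-0.001 -0.013 -1.   ] F [-0.77  0.31  0.07] op 0.471 q6 -0.63
```

View pics/f3.png

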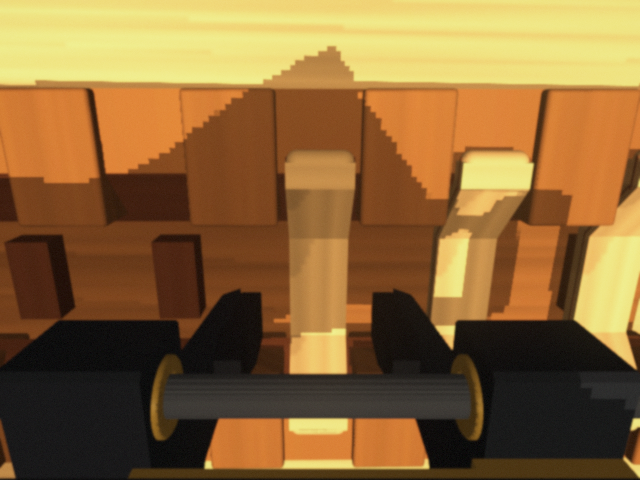

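The blank is centred between the fingers at column 318, and the right finger is clear of the neighbour at 435. Descending and gripping.

>>> {"name": "carry_out", "arguments": {
  "linear": [
    [0.0008,-0.0003,-0.015],
    [0.0008,-0.0003,-0.028],
    [0.0008,-0.0003,-0.035],
    [0.0008,-0.0003,-0.035],
    [0.0008,-0.0003,-0.035]
  ],
  "roll": [0,0,0,0,0]
}}

```text
clock: 16.08
tool_pos: [0.5143, -0.267, 0.0134]
eef_rot: [1.0, 0.007, -0.001, 0.006]
contact_force: [-0.6, -0.6, 0.0]
opening: 0.472
```

>>> {"name": "carry_out", "arguments": {
  "linear": [
    [0,0,0],
    [0,0,0],
    [0,0,0],
    [0,0,0],
    [0,0,0]
  ],
  "roll": [0,0,0,0,0],
  "gripper": 0.1
}}

```text
clock: 16.5
tool_pos: [0.5146, -0.2673, 0.0139]
eef_rot: [1.0, 0.007, -0.001, 0.006]
contact_force: [-0.4, -0.9, 3.7]
opening: 0.269
```

>>> {"name": "carry_out", "arguments": {
  "linear": [
    [0,0,0.03],
    [0,0,0.07],
    [0,0.03,0.1],
    [0,0.07,0.1],
    [0,0.11,0.1],
    [0,0.15,0.1],
    [0,0.19,0.1],
    [0,0.23,0.1]
  ],
  "roll": [0,0,0,0.02,0.05,0.08,0.1,0.102]
}}

```text
clock: 17.17
tool_pos: [0.5144, -0.0353, 0.1142]
eef_rot: [0.998, 0.059, -0.0, 0.006]
contact_force: [1.1, 0.4, 0.0]
opening: 0.273
```

>>> {"name": "carry_out", "arguments": {
  "linear": [
    [-0.002,0.04,0.0],
    [-0.004,0.08,0.0],
    [-0.006,0.12,0.0],
    [-0.006,0.16,0.0],
    [-0.006,0.2,0.0],
    [-0.006,0.24,0.0],
    [-0.006,0.28,0.0],
    [-0.006,0.31,0.0]
  ],
  "roll": [0,0,0,0,0,0,0,0]
}}

```text
clock: 17.83
tool_pos: [0.5073, 0.2794, 0.1141]
eef_rot: [0.998, 0.061, -0.0, 0.005]
contact_force: [0.7, -0.0, 0.1]
opening: 0.266
```

>>> {"name": "carry_out", "arguments": {
  "linear": [
    [0,0.01,0.0],
    [0,0.01,0.0],
    [0,0.01,-0.01],
    [0,0.01,-0.02],
    [0,0.01,-0.02],
    [0,0.01,-0.02]
  ],
  "roll": [0,0,0,0,0,0]
}}

```text
clock: 18.33
tool_pos: [0.5071, 0.2865, 0.0932]
eef_rot: [0.998, 0.059, -0.001, 0.006]
contact_force: [0.2, 0.5, -0.5]
opening: 0.266
```

```bash
python3 - <<'E'
from h import *
st()
E
```

```text
t 18.33 tcp [0.5071 0.2865 0.0932] yawY -83.25 z [-0.002 -0.012 -1.   ] F [ 0.2   0.55 -0.5 ] op 0.266 q6 -1.39
```

>>> {"name": "carry_out", "arguments": {
  "linear": [
    [0.001,0.004,0.0],
    [0.001,0.004,-0.01],
    [0.001,0.004,-0.02],
    [0.001,0.004,-0.02],
    [0.001,0.004,-0.02]
  ],
  "roll": [0,0,0,0,0]
}}

```text
clock: 18.75
tool_pos: [0.5074, 0.2902, 0.0722]
eef_rot: [0.998, 0.059, -0.002, 0.006]
contact_force: [-0.7, 0.4, 0.0]
opening: 0.269
```

```bash
cat > ov.py <<'E'
from h import *
import sys
p=snapshot('wrist');st()
c,s=np.cos(.1184),np.sin(.1184); C=np.array([.5121,.2605])
im=p['img'][...,::-1].copy()
for n in (93,31,-31,-93):
  for (x,y,z) in [(36,17.5,20),(36,-17.5,20),(61,12,55),(61,-12,55),(0,9,30),(0,-9,30)]:
    X=C+np.array([c*x-s*(y+n),s*x+c*(y+n)])/1000
    u,v=proj(p,[X[0],X[1],z/1000]); cv2.circle(im,(int(u),int(v)),3,(0,0,255),1)
cv2.imwrite('pics/%s.png'%sys.argv[1],im)
E
python3 ov.py o2
```

```text
t 18.8 tcp [0.5078 0.2903 0.0728] yawY -83.26 z [-0.003 -0.013 -1.   ] F [ 0.12  0.36 -0.76] op 0.265 q6 -1.38
```

View pics/o2.png

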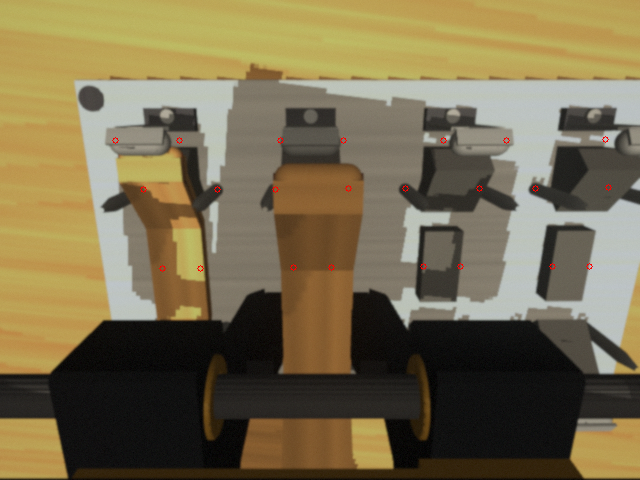

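Overlay matches the plate. The lip centre is at column 311 and the blank at 318, so I'll shift about 1.5 mm to +y and go down.

>>> {"name": "carry_out", "arguments": {
  "linear": [
    [0.0003,0.0014,-0.008],
    [0.0003,0.0014,-0.016],
    [0.0003,0.0014,-0.026],
    [0.0003,0.0014,-0.034],
    [0.0003,0.0014,-0.04],
    [0.0003,0.0014,-0.044]
  ],
  "roll": [0,0,0,0,0,0],
  "grip_force": 45
}}

```text
clock: 19.3
tool_pos: [0.5081, 0.2916, 0.0281]
eef_rot: [0.998, 0.059, -0.002, 0.006]
contact_force: [-0.4, -0.5, 1.5]
opening: 0.262
```

>>> {"name": "carry_out", "arguments": {
  "linear": [
    [0,0,-0.003],
    [0,0,-0.006],
    [0,0,-0.0075]
  ],
  "roll": [0,0,0]
}}

```text
clock: 19.55
tool_pos: [0.5077, 0.2914, 0.0217]
eef_rot: [0.998, 0.059, -0.003, 0.006]
contact_force: [-6.4, -1.4, 27.8]
opening: 0.264
```

>>> {"name": "carry_out", "arguments": {
  "linear": [
    [0,0,0.001],
    [0,0,0.001],
    [0,0,0.001],
    [0,0,0.001],
    [0,0,0.001]
  ],
  "roll": [0,0,0,0,0],
  "gripper": 0.47
}}

```text
clock: 19.97
tool_pos: [0.5076, 0.2914, 0.0224]
eef_rot: [0.998, 0.059, -0.003, 0.006]
contact_force: [0.1, 0.1, -0.4]
opening: 0.473
```

>>> {"name": "carry_out", "arguments": {
  "linear": [
    [0,0,0.02],
    [0,0,0.05],
    [0,0,0.09],
    [0,0,0.12],
    [0,0,0.12]
  ],
  "roll": [0,0,0,0,0],
  "grip_force": 30
}}

```text
clock: 20.38
tool_pos: [0.5113, 0.2921, 0.1479]
eef_rot: [0.998, 0.058, 0.002, 0.004]
contact_force: [0.3, -0.4, 0.6]
opening: 0.472
```

```bash
python3 - <<'E'
from h import *
p=snapshot('wrist');save(p,'n5');st(); seated(p)
E
```

```text
t 20.43 tcp [0.5097 0.2921 0.1452] yawY -83.28 z [ 0.001 -0.01  -1.   ] F [-0.59  0.57 -0.72] op 0.473 q6 -1.45
nest 0 [0.0438, 0.0301, 0.0302, 0.0297, 0.044] ymid None
nest 1 [None, 0.0301, 0.03, 0.0297, 0.0452] ymid None
nest 2 [0.0584, 0.0381, 0.0381, 0.038, 0.0583] ymid -0.0002
nest 3 [None, 0.038, 0.038, 0.038, 0.058] ymid -0.0007
```

Nest2 is home. Next, the blank in cavity -62.

>>> {"name": "carry_out", "arguments": {
  "linear": [
    [0.003,-0.32,-0.02],
    [0.003,-0.32,-0.02],
    [0.003,-0.32,-0.02],
    [0.003,-0.32,-0.02],
    [0.003,-0.32,-0.02],
    [0.003,-0.32,-0.02],
    [0.003,-0.32,-0.02],
    [0.003,-0.32,-0.02]
  ],
  "roll": [-0.102,-0.102,-0.102,-0.102,-0.102,-0.102,-0.102,-0.102]
}}

```text
clock: 21.1
tool_pos: [0.5113, -0.0325, 0.1241]
eef_rot: [1.0, 0.006, -0.001, 0.006]
contact_force: [0.7, 0.1, -0.4]
opening: 0.471
```

>>> {"name": "carry_out", "arguments": {
  "linear": [
    [0.006,-0.29,0],
    [0.006,-0.29,0],
    [0.006,-0.29,0],
    [0.006,-0.29,0],
    [0.006,-0.29,0],
    [0.006,-0.29,0],
    [0.006,-0.29,-0.02],
    [0.006,-0.29,-0.04]
  ],
  "roll": [0,0,0,0,0,0,0,0]
}}

```text
clock: 21.77
tool_pos: [0.5161, -0.3328, 0.0846]
eef_rot: [1.0, 0.001, 0.0, 0.011]
contact_force: [0.4, -0.9, -0.9]
opening: 0.473
```

>>> {"name": "carry_out", "arguments": {
  "linear": [
    [0,0,0],
    [0,0,0],
    [0,0,0],
    [0,0,0]
  ],
  "roll": [0,0,0,0]
}}

```text
clock: 22.1
tool_pos: [0.517, -0.3309, 0.0851]
eef_rot: [1.0, 0.002, 0.001, 0.01]
contact_force: [0.4, 1.0, 1.0]
opening: 0.468
```

```bash
python3 - <<'E'
from h import *
st();p=snapshot('wrist');save(p,'f4')
for d in tip_of(p,'bridge0')[:5]:
        u,v=d['pixel']; print(round(d['confidence'],2),np.round([u,v]),np.round(w(p,u,v,.026)[:2],4))
E
```

```text
t 22.1 tcp [ 0.517  -0.3309  0.0851] yawY -89.72 z [ 0.002 -0.02  -1.   ] F [0.39 0.97 0.98] op 0.468 q6 -0.59
0.78 [308. 261.] [ 0.5159 -0.3281]
0.74 [428. 256.] [ 0.5184 -0.3902]
```

>>> {"name": "carry_out", "arguments": {
  "linear": [
    [-0.0015,0.0017,0],
    [-0.0015,0.0017,-0.015],
    [-0.0015,0.0017,-0.03],
    [-0.0015,0.0017,-0.036],
    [-0.0015,0.0017,-0.036],
    [-0.0015,0.0017,-0.036]
  ],
  "roll": [0.011,0.011,0.011,0.011,0.011,0.011]
}}

```text
clock: 22.7
tool_pos: [0.5158, -0.329, 0.0497]
eef_rot: [1.0, 0.008, 0.001, 0.01]
contact_force: [0.9, -0.3, 0.7]
opening: 0.468
```

```bash
python3 - <<'E'
from h import *
p=snapshot('wrist');save(p,'f5');st()
E
```

```text
t 22.75 tcp [ 0.5161 -0.3295  0.0501] yawY -89.05 z [ 0.003 -0.022 -1.   ] F [-0.89 -0.02  0.47] op 0.469 q6 -0.56
```

View pics/f5.png

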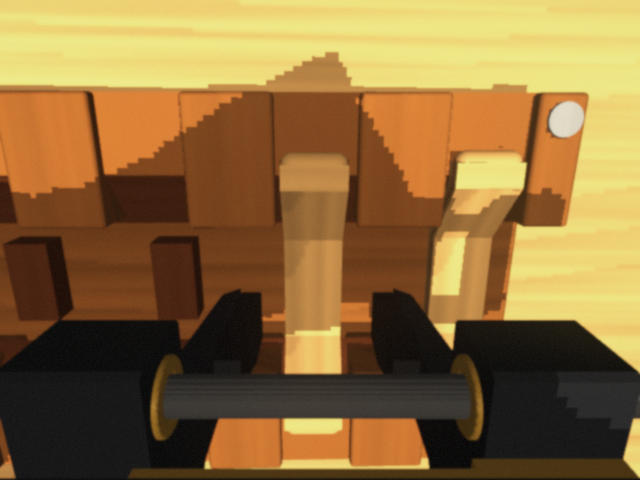

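>>> {"name": "carry_out", "arguments": {
  "linear": [
    [-0.0006,0.001,-0.015],
    [-0.0006,0.001,-0.028],
    [-0.0006,0.001,-0.0365],
    [-0.0006,0.001,-0.0365],
    [-0.0006,0.001,-0.0365]
  ],
  "roll": [0,0,0,0,0]
}}

```text
clock: 23.17
tool_pos: [0.5152, -0.3284, 0.0132]
eef_rot: [1.0, 0.008, 0.001, 0.011]
contact_force: [0.2, 0.2, 1.2]
opening: 0.472
```

>>> {"name": "carry_out", "arguments": {
  "linear": [
    [0,0,0],
    [0,0,0],
    [0,0,0],
    [0,0,0],
    [0,0,0]
  ],
  "roll": [0,0,0,0,0],
  "gripper": 0.1
}}

```text
clock: 23.58
tool_pos: [0.5154, -0.3287, 0.0137]
eef_rot: [1.0, 0.008, 0.001, 0.011]
contact_force: [-1.6, 0.3, 2.7]
opening: 0.27
```

>>> {"name": "carry_out", "arguments": {
  "linear": [
    [0,0,0.03],
    [0,0,0.07],
    [0,0.03,0.1],
    [0,0.07,0.1],
    [0,0.11,0.1],
    [0,0.15,0.1],
    [0,0.19,0.1],
    [0,0.23,0.1]
  ],
  "roll": [0,0,0,0.02,0.05,0.08,0.1,0.102]
}}

```text
clock: 24.25
tool_pos: [0.5152, -0.0968, 0.114]
eef_rot: [0.998, 0.059, 0.002, 0.011]
contact_force: [0.5, 1.3, -1.2]
opening: 0.267
```

>>> {"name": "carry_out", "arguments": {
  "linear": [
    [0,0.04,0.0],
    [0,0.08,0.0],
    [0,0.12,0.0],
    [0,0.16,0.0],
    [0,0.2,0.0],
    [0,0.24,0.0],
    [0,0.28,0.0],
    [0,0.31,0.0]
  ],
  "roll": [0,0,0,0,0,0,0,0]
}}

```text
clock: 24.92
tool_pos: [0.5143, 0.2178, 0.1138]
eef_rot: [0.998, 0.061, 0.002, 0.01]
contact_force: [-0.3, 0.6, -0.8]
opening: 0.266
```

>>> {"name": "carry_out", "arguments": {
  "linear": [
    [0,0.01,0.0],
    [0,0.01,0.0],
    [0,0.01,-0.01],
    [0,0.01,-0.02],
    [0,0.01,-0.02],
    [0,0.01,-0.02]
  ],
  "roll": [0,0,0,0,0,0]
}}

```text
clock: 25.42
tool_pos: [0.5139, 0.2252, 0.093]
eef_rot: [0.998, 0.06, 0.001, 0.01]
contact_force: [-0.3, 0.8, 0.0]
opening: 0.267
```

```bash
python3 - <<'E'
from h import *
st()
E
```

```text
t 25.42 tcp [0.5139 0.2252 0.093 ] yawY -83.18 z [ 0.003 -0.021 -1.   ] F [-0.32  0.78  0.02] op 0.267 q6 -1.27
```

>>> {"name": "carry_out", "arguments": {
  "linear": [
    [0.0013,0.0045,0.0],
    [0.0013,0.0045,-0.01],
    [0.0013,0.0045,-0.02],
    [0.0013,0.0045,-0.02],
    [0.0013,0.0045,-0.02]
  ],
  "roll": [0,0,0,0,0]
}}

```text
clock: 25.83
tool_pos: [0.5146, 0.2295, 0.0721]
eef_rot: [0.998, 0.059, 0.0, 0.011]
contact_force: [-0.5, 0.9, 0.2]
opening: 0.269
```

```bash
python3 ov.py o3
```

```text
t 25.88 tcp [0.515  0.2295 0.0726] yawY -83.18 z [ 0.002 -0.021 -1.   ] F [ 0.17 -0.2  -0.24] op 0.262 q6 -1.26
```

View pics/o3.png

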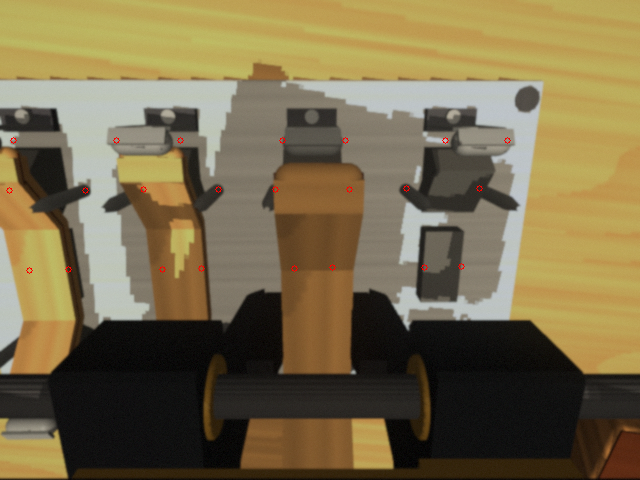

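>>> {"name": "carry_out", "arguments": {
  "linear": [
    [0.0,0.0009,-0.008],
    [0.0,0.0009,-0.016],
    [0.0,0.0009,-0.026],
    [0.0,0.0009,-0.034],
    [0.0,0.0009,-0.04],
    [0.0,0.0009,-0.044]
  ],
  "roll": [0,0,0,0,0,0],
  "grip_force": 45
}}

```text
clock: 26.38
tool_pos: [0.5151, 0.2302, 0.0279]
eef_rot: [0.998, 0.059, 0.0, 0.011]
contact_force: [0.1, 0.2, 2.6]
opening: 0.264
```

>>> {"name": "carry_out", "arguments": {
  "linear": [
    [0,0,-0.003],
    [0,0,-0.006],
    [0,0,-0.0075]
  ],
  "roll": [0,0,0]
}}

```text
clock: 26.63
tool_pos: [0.5148, 0.2301, 0.0215]
eef_rot: [0.998, 0.059, 0.0, 0.01]
contact_force: [-6.4, -1.1, 30.4]
opening: 0.262
```

>>> {"name": "carry_out", "arguments": {
  "linear": [
    [0,0,0.001],
    [0,0,0.001],
    [0,0,0.001],
    [0,0,0.001],
    [0,0,0.001]
  ],
  "roll": [0,0,0,0,0],
  "gripper": 0.47
}}

```text
clock: 27.05
tool_pos: [0.5147, 0.2301, 0.0222]
eef_rot: [0.998, 0.059, -0.0, 0.01]
contact_force: [0.1, -1.1, -0.1]
opening: 0.472
```

>>> {"name": "carry_out", "arguments": {
  "linear": [
    [0,0,0.02],
    [0,0,0.05],
    [0,0,0.09],
    [0,0,0.12],
    [0,0,0.12],
    [0,0,0.12]
  ],
  "roll": [0,0,0,0,0,0],
  "grip_force": 30
}}

```text
clock: 27.55
tool_pos: [0.5156, 0.2306, 0.1435]
eef_rot: [0.998, 0.059, 0.002, 0.01]
contact_force: [-0.0, 0.2, -0.4]
opening: 0.469
```

```bash
python3 - <<'E'
from h import *
p=snapshot('wrist');save(p,'n6');st(); seated(p)
E
```

```text
t 27.6 tcp [0.5144 0.2305 0.142 ] yawY -83.18 z [ 0.001 -0.02  -1.   ] F [-0.53 -0.23 -0.15] op 0.471 q6 -1.32
nest 0 [None, 0.0301, 0.0301, 0.0296, 0.045] ymid None
nest 1 [0.0584, 0.038, 0.0381, 0.038, 0.0584] ymid 0.0002
nest 2 [None, 0.038, 0.0379, 0.038, 0.0581] ymid -0.0004
nest 3 [None, 0.0378, 0.0379, 0.0379, 0.0578] ymid -0.0008
```

Three are home. Now the last blank, in cavity -124.

>>> {"name": "carry_out", "arguments": {
  "linear": [
    [0.001,-0.04,-0.01],
    [0.001,-0.08,-0.02],
    [0.001,-0.12,-0.02],
    [0.001,-0.16,-0.02],
    [0.001,-0.2,-0.02],
    [0.001,-0.22,-0.02],
    [0.001,-0.22,-0.02],
    [0.001,-0.22,-0.02]
  ],
  "roll": [-0.1,-0.1,-0.1,-0.1,-0.1,-0.1,-0.1,-0.1]
}}

```text
clock: 28.27
tool_pos: [0.5142, 0.0093, 0.1207]
eef_rot: [1.0, 0.008, -0.002, 0.01]
contact_force: [-0.6, 1.0, 0.4]
opening: 0.468
```

>>> {"name": "carry_out", "arguments": {
  "linear": [
    [0.001,-0.04,0],
    [0.001,-0.08,0],
    [0.001,-0.12,0],
    [0.001,-0.16,0],
    [0.001,-0.2,0],
    [0.001,-0.22,0],
    [0.001,-0.22,0],
    [0.001,-0.22,0]
  ],
  "roll": [0,0,0,0,0,0,0,0]
}}

```text
clock: 28.93
tool_pos: [0.5153, -0.2095, 0.1196]
eef_rot: [1.0, 0.008, -0.003, 0.009]
contact_force: [-0.3, 1.8, -0.4]
opening: 0.468
```

>>> {"name": "carry_out", "arguments": {
  "linear": [
    [0.001,-0.04,0],
    [0.001,-0.08,0],
    [0.001,-0.12,0],
    [0.001,-0.16,0],
    [0.001,-0.18,-0.02],
    [0.001,-0.18,-0.04],
    [0.001,-0.18,-0.04],
    [0.001,-0.18,-0.04]
  ],
  "roll": [0,0,0,0,0,0,0,0]
}}

```text
clock: 29.6
tool_pos: [0.5171, -0.3849, 0.0777]
eef_rot: [1.0, 0.01, -0.004, 0.006]
contact_force: [0.2, 1.0, 0.5]
opening: 0.473
```

```bash
python3 - <<'E'
from h import *
st();p=snapshot('wrist');save(p,'f6');st()
for d in tip_of(p,'bridge0')[:5]:
        u,v=d['pixel']; print(round(d['confidence'],2),np.round([u,v]),np.round(w(p,u,v,.026)[:2],4))
E
```

```text
t 29.6 tcp [ 0.5171 -0.3849  0.0777] yawY -88.84 z [-0.008 -0.013 -1.   ] F [0.25 0.95 0.55] op 0.473 q6 -0.53
t 29.65 tcp [ 0.5177 -0.3857  0.079 ] yawY -88.83 z [-0.006 -0.015 -1.   ] F [ 0.14  0.27 -0.25] op 0.469 q6 -0.53
0.78 [324. 266.] [ 0.5154 -0.39  ]
```

>>> {"name": "carry_out", "arguments": {
  "linear": [
    [-0.0015,-0.005,0],
    [-0.0015,-0.005,-0.01],
    [-0.0015,-0.005,-0.02],
    [-0.0015,-0.005,-0.03],
    [-0.0015,-0.005,-0.03],
    [-0.0015,-0.005,-0.03]
  ],
  "roll": [-0.004,-0.004,-0.004,-0.004,-0.004,-0.004]
}}

```text
clock: 30.2
tool_pos: [0.5158, -0.3909, 0.0487]
eef_rot: [1.0, 0.008, -0.003, 0.007]
contact_force: [0.5, 0.8, 0.7]
opening: 0.469
```

```bash
python3 - <<'E'
from h import *
p=snapshot('wrist');save(p,'f7');st()
E
```

```text
t 30.25 tcp [ 0.5162 -0.3914  0.0493] yawY -89.09 z [-0.006 -0.016 -1.   ] F [-0.36 -1.18  0.43] op 0.472 q6 -0.51
```

View pics/f7.png

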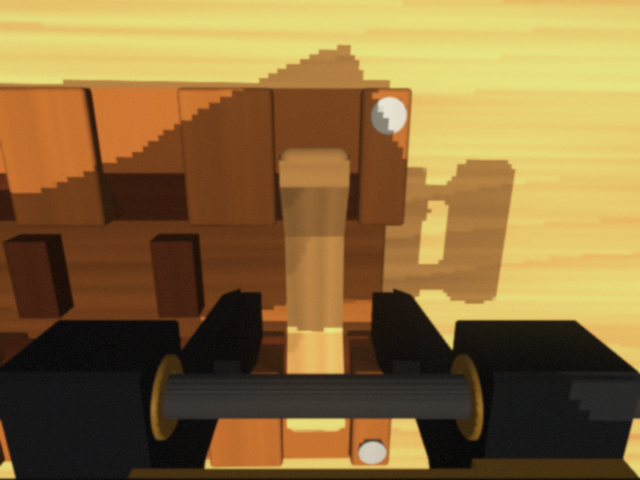

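Centred, with the blank at column 315. Descending, gripping and carrying it to nest0.

>>> {"name": "carry_out", "arguments": {
  "linear": [
    [0,0.0006,-0.015],
    [0,0.0006,-0.028],
    [0,0.0006,-0.0355],
    [0,0.0006,-0.0355],
    [0,0.0006,-0.0355]
  ],
  "roll": [0,0,0,0,0]
}}

```text
clock: 30.67
tool_pos: [0.5158, -0.3907, 0.0133]
eef_rot: [1.0, 0.008, -0.003, 0.008]
contact_force: [0.1, -0.0, 0.7]
opening: 0.472
```

>>> {"name": "carry_out", "arguments": {
  "linear": [
    [0,0,0],
    [0,0,0],
    [0,0,0],
    [0,0,0],
    [0,0,0]
  ],
  "roll": [0,0,0,0,0],
  "gripper": 0.1
}}

```text
clock: 31.08
tool_pos: [0.5161, -0.3911, 0.014]
eef_rot: [1.0, 0.008, -0.003, 0.008]
contact_force: [0.2, 0.9, 2.6]
opening: 0.265
```

>>> {"name": "carry_out", "arguments": {
  "linear": [
    [0,0,0.03],
    [0,0,0.07],
    [0,0.03,0.1],
    [0,0.07,0.1],
    [0,0.11,0.1],
    [0,0.15,0.1],
    [0,0.19,0.1],
    [0,0.23,0.1]
  ],
  "roll": [0,0,0,0.02,0.05,0.08,0.1,0.102]
}}

```text
clock: 31.75
tool_pos: [0.5159, -0.1592, 0.1143]
eef_rot: [0.998, 0.059, -0.002, 0.008]
contact_force: [0.2, 0.9, -0.1]
opening: 0.265
```

>>> {"name": "carry_out", "arguments": {
  "linear": [
    [0,0.04,0.0],
    [0,0.08,0.0],
    [0,0.12,0.0],
    [0,0.16,0.0],
    [0,0.2,0.0],
    [0,0.24,0.0],
    [0,0.28,0.0],
    [0,0.31,0.0]
  ],
  "roll": [0,0,0,0,0,0,0,0]
}}

```text
clock: 32.42
tool_pos: [0.5152, 0.1553, 0.1142]
eef_rot: [0.998, 0.061, -0.002, 0.007]
contact_force: [-0.1, -0.7, -1.0]
opening: 0.268
```

>>> {"name": "carry_out", "arguments": {
  "linear": [
    [0.005,0.01,0.0],
    [0.005,0.01,0.0],
    [0.005,0.01,-0.01],
    [0.005,0.01,-0.02],
    [0.005,0.01,-0.02],
    [0.005,0.01,-0.02]
  ],
  "roll": [0,0,0,0,0,0]
}}

```text
clock: 32.92
tool_pos: [0.5197, 0.1628, 0.0934]
eef_rot: [0.998, 0.059, -0.003, 0.008]
contact_force: [0.7, -0.4, -0.6]
opening: 0.269
```

```bash
python3 - <<'E'
from h import *
st()
E
```

```text
t 32.92 tcp [0.5197 0.1628 0.0934] yawY -83.23 z [-0.006 -0.015 -1.   ] F [ 0.74 -0.44 -0.55] op 0.269 q6 -1.15
```

>>> {"name": "carry_out", "arguments": {
  "linear": [
    [0.0028,0.0053,0.0],
    [0.0028,0.0053,-0.01],
    [0.0028,0.0053,-0.02],
    [0.0028,0.0053,-0.02],
    [0.0028,0.0053,-0.02]
  ],
  "roll": [0,0,0,0,0]
}}

```text
clock: 33.33
tool_pos: [0.5218, 0.1679, 0.0725]
eef_rot: [0.998, 0.059, -0.004, 0.008]
contact_force: [-0.1, -0.0, -0.4]
opening: 0.268
```

```bash
python3 ov.py o4
```

```text
t 33.38 tcp [0.5222 0.1678 0.0729] yawY -83.24 z [-0.007 -0.016 -1.   ] F [-0.22  0.03 -0.52] op 0.265 q6 -1.14
```

View pics/o4.png

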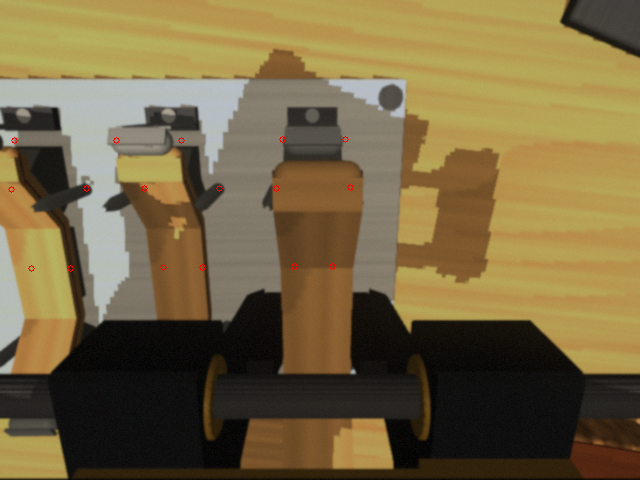

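>>> {"name": "carry_out", "arguments": {
  "linear": [
    [0.0003,0.0008,-0.008],
    [0.0003,0.0008,-0.016],
    [0.0003,0.0008,-0.026],
    [0.0003,0.0008,-0.034],
    [0.0003,0.0008,-0.04],
    [0.0003,0.0008,-0.044]
  ],
  "roll": [0,0,0,0,0,0],
  "grip_force": 45
}}

```text
clock: 33.88
tool_pos: [0.5225, 0.1685, 0.0283]
eef_rot: [0.998, 0.059, -0.004, 0.008]
contact_force: [-0.7, -0.3, 2.1]
opening: 0.263
```

>>> {"name": "carry_out", "arguments": {
  "linear": [
    [0,0,-0.003],
    [0,0,-0.006],
    [0,0,-0.0075]
  ],
  "roll": [0,0,0]
}}

```text
clock: 34.13
tool_pos: [0.5218, 0.1683, 0.0217]
eef_rot: [0.998, 0.059, -0.005, 0.007]
contact_force: [-7.2, 0.3, 30.4]
opening: 0.264
```

>>> {"name": "carry_out", "arguments": {
  "linear": [
    [0,0,0.001],
    [0,0,0.001],
    [0,0,0.001],
    [0,0,0.001],
    [0,0,0.001]
  ],
  "roll": [0,0,0,0,0],
  "gripper": 0.47
}}

```text
clock: 34.55
tool_pos: [0.5218, 0.1684, 0.0224]
eef_rot: [0.998, 0.059, -0.005, 0.007]
contact_force: [0.4, -0.2, -0.4]
opening: 0.471
```

>>> {"name": "carry_out", "arguments": {
  "linear": [
    [0,0,0.02],
    [0,0,0.05],
    [0,0,0.09],
    [0,0,0.13],
    [0,0,0.17],
    [0,0,0.17],
    [0,0,0.17]
  ],
  "roll": [0,0,0,0,0,0,0],
  "grip_force": 30
}}

```text
clock: 35.13
tool_pos: [0.5232, 0.1688, 0.1945]
eef_rot: [0.998, 0.059, -0.002, 0.007]
contact_force: [-0.1, 0.6, -0.1]
opening: 0.471
```

```bash
python3 - <<'E'
from h import *
p=snapshot('wrist');save(p,'n7');st(); seated(p); print(platefit(p)[0])
for n in ('scene','side'):
    q=snapshot(n);save(q,n+'7')
    for k,z in {'stand':0,'berth':.125,'probe_grip':.125,'glue':0}.items():
        for d in tip_of(q,k)[:2]:
            u,v=d['pixel']; print(n,k,round(d['confidence'],2),np.round([u,v]),np.round(w(q,u,v,z)[:2],4))
E
```

```text
t 35.18 tcp [0.5218 0.1688 0.1927] yawY -83.24 z [-0.008 -0.014 -1.   ] F [-0.47  0.3  -0.15] op 0.466 q6 -1.26
nest 0 [0.0586, 0.0381, 0.038, 0.0379, 0.0582] ymid -0.0002
nest 1 [0.058, 0.0379, 0.0379, 0.038, 0.0582] ymid 0.0
nest 2 [0.0583, 0.0379, 0.0379, 0.0379, 0.0579] ymid -0.0003
nest 3 [0.0584, 0.0378, 0.0377, 0.0378, 0.0576] ymid -0.0009
((511.79840087890625, 260.0062255859375), (168.81419372558594, 267.4358215332031), 6.693456649780273)
scene stand 0.74 [369. 284.] [0.6736 0.0194]
scene stand 0.61 [345. 384.] [ 0.7682 -0.237 ]
scene berth 0.86 [375. 253.] [0.6745 0.0254]
scene probe_grip 0.61 [365. 194.] [0.5566 0.1713]
scene probe_grip 0.58 [374. 254.] [0.6733 0.0189]
scene glue 0.84 [436. 250.] [0.762  0.2134]
scene glue 0.29 [282. 240.] [0.4089 0.0053]
side stand 0.89 [346. 247.] [0.6719 0.0111]
side stand 0.51 [345. 204.] [0.7937 0.1175]
side berth 0.74 [348. 203.] [0.6754 0.0135]
side berth 0.67 [192. 205.] [0.4416 0.2489]
side probe_grip 0.58 [212. 216.] [0.4466 0.1874]
side glue 0.62 [311. 195.] [0.7583 0.2038]
```

View pics/scene7.png

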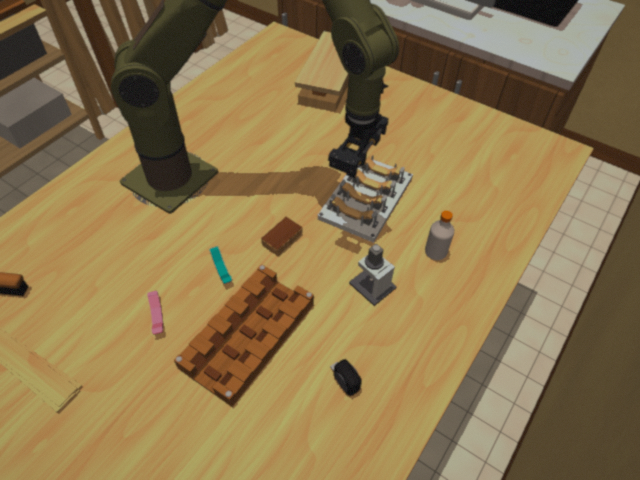

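All four blanks are home: bridge tops at 0.038, feet level, all within 1 mm of nest centre. The form is empty and the stand is still near (0.673, 0.018). Going above the probe.

>>> {"name": "carry_out", "arguments": {
  "linear": [
    [0.02,-0.02,0.03],
    [0.045,-0.045,0.05],
    [0.07,-0.07,0.07],
    [0.1,-0.1,0.08],
    [0.125,-0.125,0.08],
    [0.145,-0.151,0.08],
    [0.145,-0.151,0.08],
    [0.145,-0.151,0.08]
  ],
  "roll": [0,0,0,0,0,0,0,0]
}}

```text
clock: 36.35
tool_pos: [0.6669, 0.0145, 0.2717]
eef_rot: [0.998, 0.057, -0.005, 0.008]
contact_force: [0.3, 1.0, 0.0]
opening: 0.468
```

```bash
python3 - <<'E'
from h import *
s=st();p=snapshot('wrist');save(p,'s1');c=cloud(p)
for k,z in {'stand':0,'berth':.125,'probe_grip':.125}.items():
    for d in tip_of(p,k)[:2]:
        u,v=d['pixel']; print(k,round(d['confidence'],2),np.round([u,v]),np.round(w(p,u,v,z)[:2],4))
z=c[...,2]; near=(abs(c[...,0]-.673)<.09)&(abs(c[...,1]-.018)<.09)&(p['range_z']>0)
for a,b,n in ((.142,.152,'griptop'),(.088,.1,'block'),(.003,.02,'foot')):
    m=(near&(z>a)&(z<b)).astype(np.uint8)
    k,l,stt,_=cv2.connectedComponentsWithStats(m)
    if k<2: continue
    i=1+np.argmax(stt[1:,4]); P=c[l==i]
    print(n,stt[i,4],cv2.minAreaRect((P[:,:2]*1000).astype(np.float32)),np.median(P[:,2]))
E
```

```text
t 36.35 tcp [0.6669 0.0145 0.2717] yawY -83.51 z [-0.01  -0.016 -1.   ] F [0.34 1.01 0.01] op 0.468 q6 -1.14
stand 0.94 [308. 175.] [0.6753 0.0188]
probe_grip 0.77 [307. 204.] [0.6745 0.0195]
griptop 1463 ((674.4437866210938, 19.90493392944336), (26.13039779663086, 26.257837295532227), 73.61358642578125) 0.1471221392223827
block 3073 ((681.6649780273438, 17.737777709960938), (55.88532257080078, 67.68424224853516), 76.85426330566406) 0.09494990895158661
foot 2034 ((680.48291015625, 17.939067840576172), (80.01820373535156, 89.88789367675781), 76.80494689941406) 0.009905971339598862
```

View pics/s1.png

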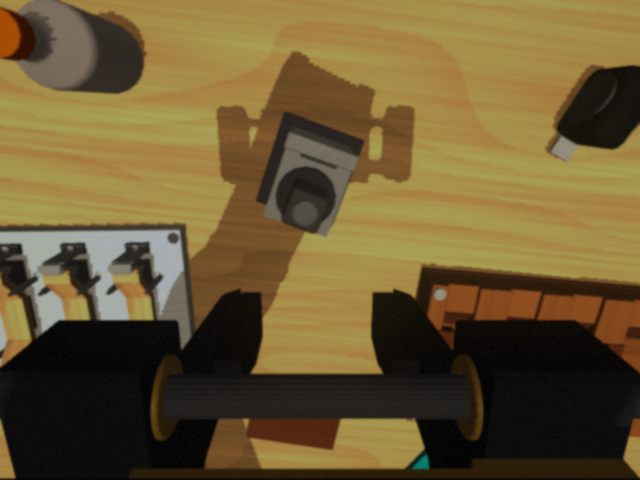

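The grip top is at (0.6744, 0.0199) by depth, with its faces at 73.6° and -16.4°; the stand's foot is at -13.2°. I'll turn the jaws to about -106° and come over it.

>>> {"name": "carry_out", "arguments": {
  "linear": [
    [0.0075,0.0054,0],
    [0.0075,0.0054,0],
    [0.0075,0.0054,0],
    [0.0075,0.0054,-0.02],
    [0.0075,0.0054,-0.05],
    [0.0075,0.0054,-0.07],
    [0.0075,0.0054,-0.07],
    [0.0075,0.0054,-0.07]
  ],
  "roll": [-0.12,-0.24,-0.38,-0.38,-0.38,-0.38,-0.38,-0.38],
  "gripper": 0.6
}}

```text
clock: 37.22
tool_pos: [0.6726, 0.0263, 0.2012]
eef_rot: [0.992, -0.129, -0.008, 0.005]
contact_force: [0.8, -0.7, 0.8]
opening: 0.601
```

```bash
cat > pr.py <<'E'
from h import *
import sys
s=st();p=snapshot('wrist');save(p,sys.argv[1]);c=cloud(p);st()
z=c[...,2]; near=(abs(c[...,0]-.673)<.09)&(abs(c[...,1]-.018)<.09)&(p['range_z']>0)
for a,b,n in ((.142,.152,'griptop'),(.088,.1,'block'),(.003,.02,'foot')):
    m=(near&(z>a)&(z<b)).astype(np.uint8)
    k,l,stt,_=cv2.connectedComponentsWithStats(m)
    if k<2: continue
    i=1+np.argmax(stt[1:,4]); P=c[l==i]
    r=cv2.minAreaRect((P[:,:2]*1000).astype(np.float32))
    print(n,stt[i,4],np.round(r[0],1),np.round(r[1],1),round(r[2],1),np.median(P[:,2]).round(4))
E
python3 pr.py s2
```

```text
t 37.22 tcp [0.6726 0.0263 0.2012] yawY -104.82 z [-0.017 -0.008 -1.   ] F [ 0.8  -0.67  0.76] op 0.601 q6 -1.42
t 37.27 tcp [0.6737 0.0256 0.2027] yawY -104.85 z [-0.014 -0.009 -1.   ] F [-0.21 -0.51 -0.1 ] op 0.595 q6 -1.42
griptop 2433 [674.9  19.9] [25.9 25.9] 74.0 0.1471
block 4820 [681.8  17.8] [55.8 68.1] 77.1 0.0949
foot 2575 [680.5  18.1] [80.2 90. ] 76.8 0.0098
```

View pics/s2.png

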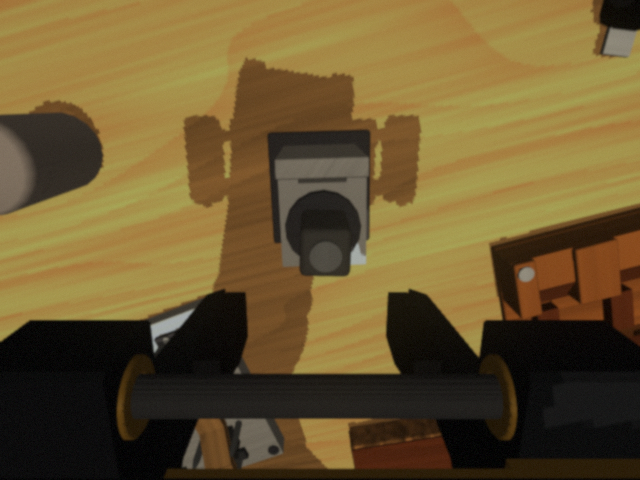

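>>> {"name": "carry_out", "arguments": {
  "linear": [
    [0.001,-0.0057,0],
    [0.001,-0.0057,0],
    [0.001,-0.0057,-0.02],
    [0.001,-0.0057,-0.04],
    [0.001,-0.0057,-0.05],
    [0.001,-0.0057,-0.05],
    [0.001,-0.0057,-0.05]
  ],
  "roll": [-0.02,-0.02,-0.02,-0.02,-0.02,-0.02,-0.02]
}}

```text
clock: 37.85
tool_pos: [0.675, 0.0196, 0.1532]
eef_rot: [0.99, -0.139, -0.006, 0.005]
contact_force: [0.3, -1.2, -0.3]
opening: 0.601
```

```bash
python3 pr.py s3
```

```text
t 37.85 tcp [0.675  0.0196 0.1532] yawY -106.01 z [-0.014 -0.009 -1.   ] F [ 0.34 -1.2  -0.33] op 0.601 q6 -1.39
t 37.9 tcp [0.6755 0.0194 0.1539] yawY -106.0 z [-0.012 -0.009 -1.   ] F [-0.17  0.61 -0.03] op 0.6 q6 -1.39
griptop 3854 [675.   19.9] [26.  26.3] 73.8 0.1471
block 7008 [681.7  18. ] [56.1 68.3] 76.6 0.0949
foot 2777 [680.8  18.2] [80.2 89.6] 76.7 0.0099
```

View pics/s3.png

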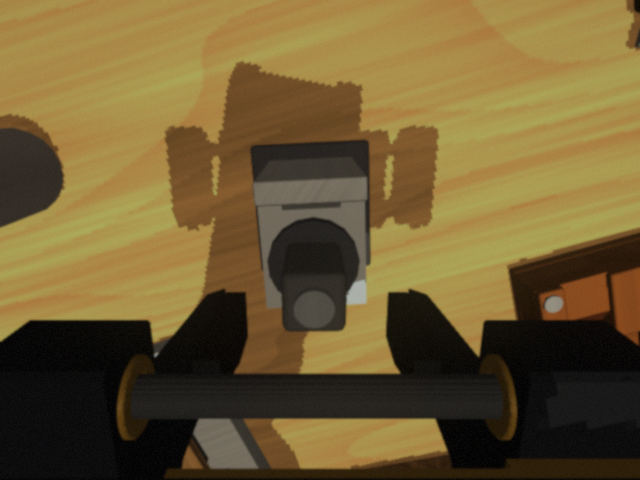

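>>> {"name": "carry_out", "arguments": {
  "linear": [
    [0,0.0005,-0.015],
    [0,0.0005,-0.03],
    [0,0.0005,-0.042],
    [0,0.0005,-0.0485],
    [0,0.0005,-0.0485],
    [0,0.0005,-0.0485]
  ],
  "roll": [0,0,0,0,0,0]
}}

```text
clock: 38.4
tool_pos: [0.6758, 0.0197, 0.1058]
eef_rot: [0.99, -0.139, -0.005, 0.006]
contact_force: [0.8, 0.4, 0.6]
opening: 0.6
```

>>> {"name": "carry_out", "arguments": {
  "linear": [
    [0,0,0],
    [0,0,0],
    [0,0,0],
    [0,0,0],
    [0,0,0],
    [0,0,0]
  ],
  "roll": [0,0,0,0,0,0],
  "gripper": 0.1,
  "grip_force": 40
}}

```text
clock: 38.9
tool_pos: [0.6761, 0.0199, 0.1063]
eef_rot: [0.99, -0.139, -0.005, 0.005]
contact_force: [-0.8, 0.2, 3.0]
opening: 0.289
```

```bash
python3 pr.py s4
```

```text
t 38.9 tcp [0.6761 0.0199 0.1063] yawY -106.0 z [-0.011 -0.009 -1.   ] F [-0.77  0.21  2.99] op 0.289 q6 -1.36
t 38.95 tcp [0.6761 0.0199 0.1063] yawY -106.0 z [-0.011 -0.009 -1.   ] F [-0.54  0.18  2.71] op 0.288 q6 -1.36
griptop 4597 [679.4  10.4] [41.6 12.9] 74.1 0.1467
block 9430 [697.2  15. ] [55.9 38.2] 75.3 0.0949
foot 3472 [711.8  10.9] [80.  26.5] 76.3 0.0099
```

View pics/s4.png

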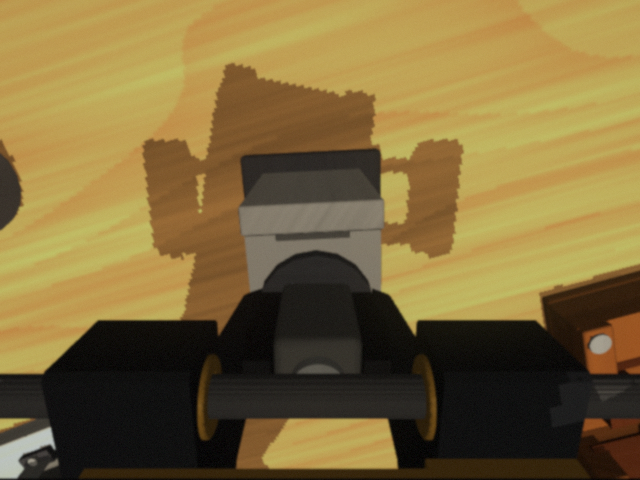

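Gripped at 25.4 mm. Lifting straight up.

>>> {"name": "carry_out", "arguments": {
  "linear": [
    [0,0,0.01],
    [0,0,0.025],
    [0,0,0.045],
    [0,0,0.065],
    [0,0,0.085],
    [0,0,0.105],
    [0,0,0.105],
    [0,0,0.105]
  ],
  "roll": [0,0,0,0,0,0,0,0]
}}

```text
clock: 39.62
tool_pos: [0.6762, 0.0198, 0.2117]
eef_rot: [0.99, -0.139, -0.004, 0.005]
contact_force: [0.6, 0.3, -4.2]
opening: 0.287
```

```bash
python3 pr.py s5; python3 - <<'E'
from h import *
for n,a in (('scene',(320,170,460,310)),('side',(270,120,420,270))):
    q=snapshot(n);x0,y0,x1,y1=a; cv2.imwrite('pics/l5%s.png'%n,cv2.resize(q['img'][y0:y1,x0:x1,::-1],None,fx=4,fy=4,interpolation=2))
    for k,z in {'tip':.127,'probe_grip':.23,'stylus':.18}.items():
        for d in tip_of(q,k)[:2]:
            u,v=d['pixel']; print(n,k,round(d['confidence'],2),np.round([u,v]),np.round(w(q,u,v,z)[:2],4))
E
```

```text
t 39.62 tcp [0.6762 0.0198 0.2117] yawY -106.01 z [-0.01  -0.009 -1.   ] F [ 0.64  0.27 -4.23] op 0.287 q6 -1.43
t 39.67 tcp [0.6753 0.0202 0.2103] yawY -106.01 z [-0.013 -0.009 -1.   ] F [ 0.17  0.38 -4.14] op 0.292 q6 -1.43
block 5734 [683.7  18.2] [56.  65.4] 75.2 0.0949
foot 2474 [680.5  18.1] [80.2 90. ] 76.8 0.0099
scene tip 0.37 [376. 255.] [0.6796 0.0176]
scene probe_grip 0.67 [379. 228.] [0.678 0.014]
scene stylus 0.58 [374. 184.] [0.5801 0.1656]
scene stylus 0.45 [378. 236.] [0.6716 0.0303]
side probe_grip 0.93 [344. 160.] [0.6687 0.025 ]
side probe_grip 0.68 [462. 280.] [ 0.5461 -0.3188]
side stylus 0.46 [348. 202.] [ 0.6211 -0.0287]
side stylus 0.17 [190. 206.] [0.4    0.1851]
```

View pics/l5side.png

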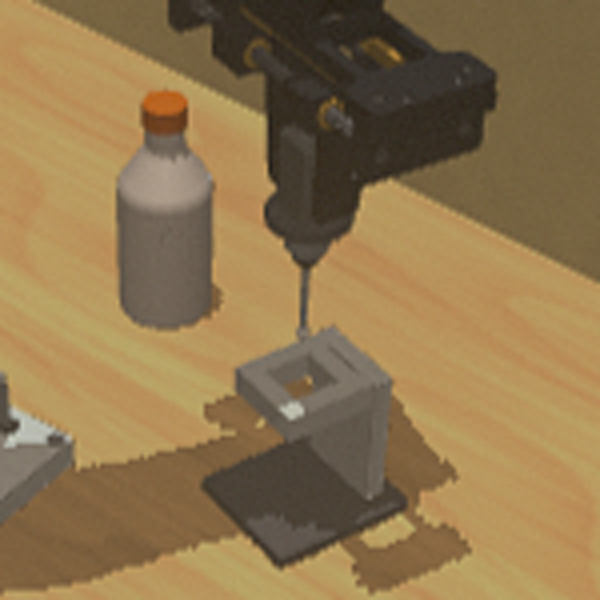

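The probe is out of the stand and upright. Next I'll carry it high over to the robot side of the plate, left part.

>>> {"name": "carry_out", "arguments": {
  "linear": [
    [-0.02,0.02,0],
    [-0.045,0.045,0],
    [-0.07,0.07,0],
    [-0.095,0.1,0],
    [-0.12,0.13,0],
    [-0.14,0.15,0],
    [-0.14,0.15,0],
    [-0.14,0.15,0]
  ],
  "roll": [0,0,0,0,0,0,0,0],
  "grip_force": 50
}}

```text
clock: 40.73
tool_pos: [0.5348, 0.172, 0.2106]
eef_rot: [0.99, -0.137, -0.006, 0.005]
contact_force: [0.9, -0.1, -3.6]
opening: 0.292
```

>>> {"name": "carry_out", "arguments": {
  "linear": [
    [-0.02,0.02,0],
    [-0.045,0.045,0],
    [-0.07,0.07,0],
    [-0.095,0.1,0],
    [-0.12,0.13,0],
    [-0.134,0.138,0],
    [-0.134,0.138,0],
    [-0.134,0.138,0]
  ],
  "roll": [0,0,0,0,0,0,0,0]
}}

```text
clock: 41.4
tool_pos: [0.4018, 0.3097, 0.2109]
eef_rot: [0.991, -0.137, -0.005, 0.005]
contact_force: [0.2, -0.6, -2.7]
opening: 0.296
```

```bash
python3 - <<'E'
from h import *
s=st();print(np.round(s['q'],2)); p=snapshot('wrist');save(p,'t1')
for n,a in (('scene',(290,110,430,250)),('side',(120,120,280,280))):
    q=snapshot(n);x0,y0,x1,y1=a; cv2.imwrite('pics/t1%s.png'%n,cv2.resize(q['img'][y0:y1,x0:x1,::-1],None,fx=4,fy=4,interpolation=2))
st()
E
```

```text
t 41.4 tcp [0.4018 0.3097 0.2109] yawY -105.77 z [-0.011 -0.009 -1.   ] F [ 0.23 -0.6  -2.67] op 0.296 q6 -1.83
[-1.21  0.72  0.8   1.96 -0.72  0.79 -1.83]
t 41.55 tcp [0.403  0.3083 0.2112] yawY -105.99 z [-0.01  -0.009 -1.   ] F [ 0.56  0.34 -3.65] op 0.29 q6 -1.83
```

View pics/t1side.png

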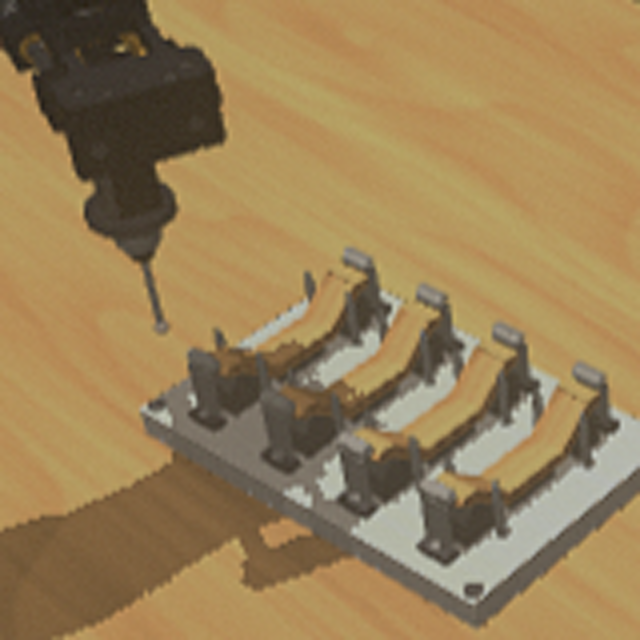

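View pics/t1.png

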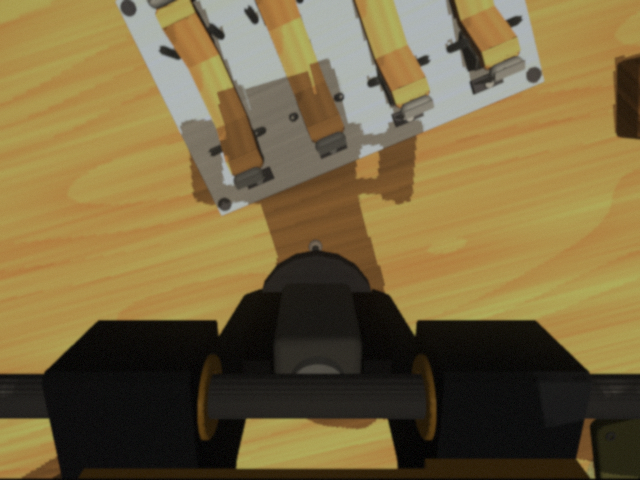

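```bash
python3 - <<'E'
from h import *
p=snapshot('wrist');s=st(); c=cloud(p)
for v in range(236,256,2): print(v,[np.round(c[v,u],3).tolist() for u in (313,315,317)])
print(tip_of(p,'tip')[:2])
print(w(p,315,247,.128), proj(p,[.402,.3075,.128]))
im=p['img'][200:290,260:380]; cv2.imwrite('pics/t1c.png',cv2.resize(im[...,::-1],None,fx=6,fy=6,interpolation=2))
E
```

```text
t 41.6 tcp [0.4028 0.3084 0.2111] yawY -105.99 z [-0.011 -0.009 -1.   ] F [ 0.35 -0.09 -3.8 ] op 0.293 q6 -1.83
236 [[0.37, 0.318, -0.001], [0.369, 0.316, -0.0], [0.369, 0.314, -0.0]]
238 [[0.368, 0.318, -0.0], [0.368, 0.316, -0.0], [0.367, 0.315, -0.0]]
240 [[0.405, 0.308, 0.127], [0.405, 0.307, 0.128], [0.405, 0.306, 0.128]]
242 [[0.405, 0.308, 0.131], [0.405, 0.307, 0.13], [0.475, 0.289, 0.358]]
244 [[0.404, 0.308, 0.132], [0.404, 0.307, 0.132], [0.403, 0.306, 0.132]]
246 [[0.403, 0.309, 0.131], [0.403, 0.307, 0.134], [0.403, 0.306, 0.133]]
248 [[0.403, 0.309, 0.135], [0.403, 0.308, 0.136], [0.403, 0.306, 0.136]]
250 [[0.403, 0.309, 0.139], [0.423, 0.302, 0.201], [0.423, 0.301, 0.202]]
252 [[0.424, 0.303, 0.204], [0.423, 0.302, 0.204], [0.423, 0.301, 0.204]]
254 [[0.424, 0.303, 0.206], [0.423, 0.302, 0.206], [0.423, 0.301, 0.207]]
[{'pixel': [314.7, 247.2], 'confidence': 0.5}]
[0.40094234 0.30798269 0.128     ] (np.float64(315.30093416524625), np.float64(245.08054771881086))
```

View pics/t1c.png

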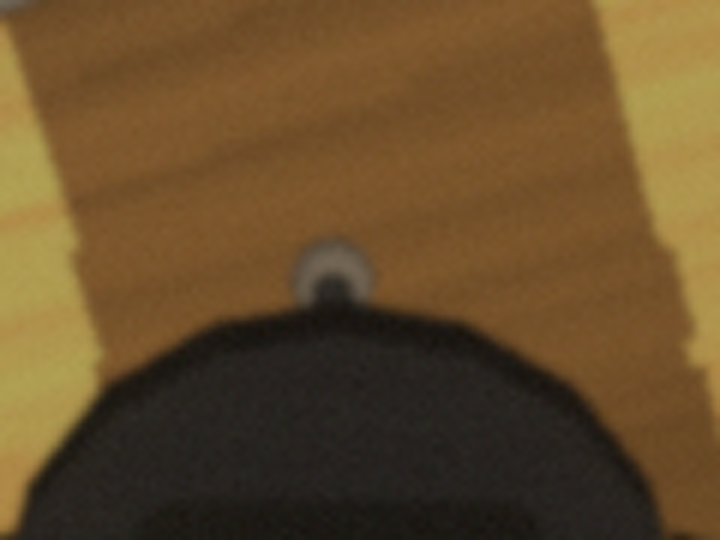

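The ball is at (0.402, 0.308, 0.128), which matches tool + (-0.001, -0.0006, -0.083). The gap to the edge is about 14.5 mm. Lowering to mid-thickness.

>>> {"name": "carry_out", "arguments": {
  "linear": [
    [0,0,-0.03],
    [0,0,-0.06],
    [0,0,-0.09],
    [0,0,-0.105],
    [0,0,-0.117],
    [0,0,-0.117],
    [0,0,-0.117]
  ],
  "roll": [0,0,0,0,0,0,0]
}}

```text
clock: 42.23
tool_pos: [0.4033, 0.3078, 0.0939]
eef_rot: [0.99, -0.14, -0.005, 0.005]
contact_force: [0.2, 0.4, -3.8]
opening: 0.289
```

```bash
cat > tp.py <<'E'
from h import *
import sys
s=st(); b=np.array(s['tool_pos'])+[-.001,-.0006,-.083]; C=np.array([.5119,.2603]);d=b[:2]-C;k,q=np.cos(.118),np.sin(.118)
print('ball z',round(b[2],4),'xp',round(k*d[0]+q*d[1],4),'yp',round(-q*d[0]+k*d[1],4))
p=snapshot('wrist'); save(p,sys.argv[1]); r=tip_of(p,'tip')[:2]
for t in r: print(t, np.round(w(p,*t['pixel'],b[2]),4))
E
python3 tp.py t2
```

```text
t 42.23 tcp [0.4033 0.3078 0.0939] yawY -106.06 z [-0.011 -0.009 -1.   ] F [ 0.25  0.41 -3.83] op 0.289 q6 -1.66
ball z 0.0109 xp -0.1033 yp 0.0595
```

View pics/t2.png

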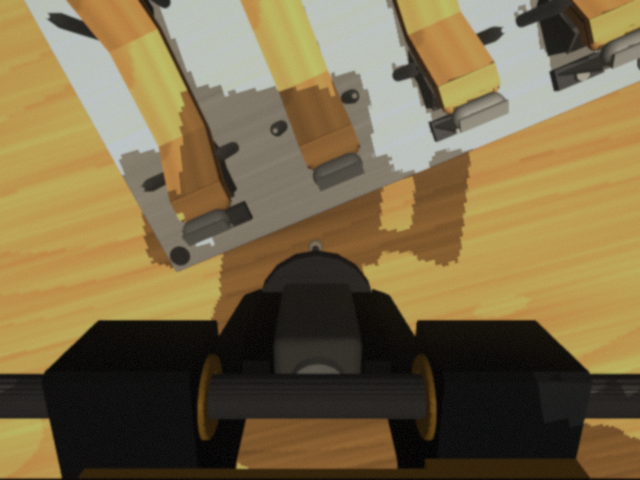

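The ball at (315,246) is short of the edge at (315,213). Easing it on.

>>> {"name": "carry_out", "arguments": {
  "linear": [
    [0.006,0.0007,0],
    [0.01,0.0012,0],
    [0.0145,0.0017,0],
    [0.0165,0.002,0],
    [0.0178,0.0021,0],
    [0.0178,0.0021,0],
    [0.0178,0.0021,0],
    [0.0178,0.0021,0]
  ],
  "roll": [0,0,0,0,0,0,0,0]
}}

```text
clock: 43.0
tool_pos: [0.421, 0.3105, 0.0947]
eef_rot: [0.99, -0.139, -0.004, 0.005]
contact_force: [-1.1, 1.0, -3.7]
opening: 0.294
```

```bash
python3 tp.py t3; python3 -c "
from h import *
p=snapshot('wrist');im=p['img'][180:300,250:380]; cv2.imwrite('pics/t3c.png',cv2.resize(im[...,::-1],None,fx=5,fy=5,interpolation=2))
for i in range(3): st(); snapshot('side')
"
```

```text
t 43.0 tcp [0.421  0.3105 0.0947] yawY -106.02 z [-0.01  -0.008 -1.   ] F [-1.1   0.95 -3.7 ] op 0.294 q6 -1.67
ball z 0.0117 xp -0.0855 yp 0.0601
{'pixel': [314.1, 251.2], 'confidence': 0.37} [0.4166 0.3114 0.0117]
t 43.15 tcp [0.4211 0.3105 0.0947] yawY -106.02 z [-0.01  -0.008 -1.   ] F [-1.69  0.23 -2.15] op 0.294 q6 -1.67
t 43.2 tcp [0.4211 0.3105 0.0947] yawY -106.02 z [-0.01  -0.008 -1.   ] F [-1.95 -0.3  -2.57] op 0.292 q6 -1.67
t 43.25 tcp [0.4212 0.3105 0.0947] yawY -106.02 z [-0.01  -0.008 -1.   ] F [-1.52  0.41 -3.77] op 0.291 q6 -1.67
```

View pics/t3c.png

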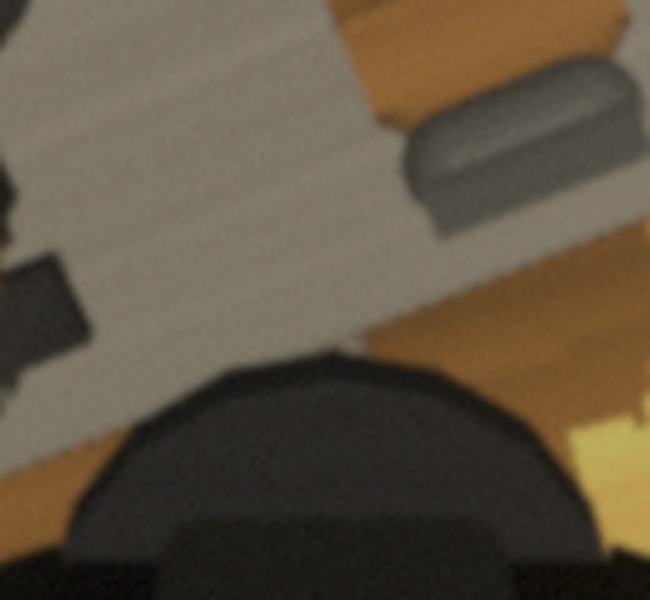

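Contact is confirmed: a steady Fx of about -1.6 N against roughly 0 free, and the ball shows as deflected. Backing off and going along to the right part of the edge.

>>> {"name": "carry_out", "arguments": {
  "linear": [
    [-0.01,-0.0012,0],
    [-0.018,-0.0021,0],
    [-0.0145,-0.027,0],
    [-0.011,-0.052,0],
    [-0.0075,-0.08,0],
    [-0.004,-0.11,0],
    [-0.0037,-0.1213,0],
    [-0.0037,-0.1213,0]
  ],
  "roll": [0,0,0,0,0,0,0,0]
}}

```text
clock: 43.97
tool_pos: [0.4184, 0.185, 0.0954]
eef_rot: [0.99, -0.143, -0.003, 0.006]
contact_force: [0.2, 0.5, -3.3]
opening: 0.294
```

>>> {"name": "carry_out", "arguments": {
  "linear": [
    [0,0,0],
    [0,0,0],
    [0,0,0]
  ],
  "roll": [0,0,0]
}}

```text
clock: 44.22
tool_pos: [0.4185, 0.1862, 0.0954]
eef_rot: [0.99, -0.142, -0.003, 0.005]
contact_force: [-0.1, 0.5, -4.0]
opening: 0.291
```

```bash
python3 tp.py t4
```

```text
t 44.22 tcp [0.4185 0.1862 0.0954] yawY -106.33 z [-0.008 -0.01  -1.   ] F [-0.09  0.49 -3.97] op 0.291 q6 -1.41
ball z 0.0124 xp -0.1025 yp -0.063
{'pixel': [314.2, 246.7], 'confidence': 0.5} [0.4169 0.1862 0.0124]
```

View pics/t4.png

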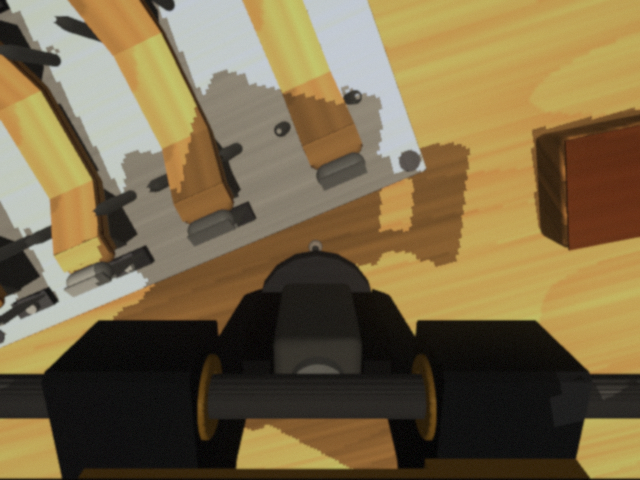

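>>> {"name": "carry_out", "arguments": {
  "linear": [
    [0.006,0.0007,-0.0015],
    [0.01,0.0012,-0.0015],
    [0.0135,0.0016,-0.0015],
    [0.0155,0.0018,-0.0015],
    [0.017,0.002,-0.0015],
    [0.017,0.002,-0.0015],
    [0.017,0.002,-0.0015],
    [0.017,0.002,-0.0015]
  ],
  "roll": [0,0,0,0,0,0,0,0]
}}

```text
clock: 44.98
tool_pos: [0.4349, 0.1882, 0.0937]
eef_rot: [0.99, -0.142, -0.004, 0.006]
contact_force: [-0.7, 0.8, -3.8]
opening: 0.285
```

```bash
python3 tp.py t5; python3 -c "
from h import *
for i in range(4): st(); snapshot('side')
"
```

```text
t 44.98 tcp [0.4349 0.1882 0.0937] yawY -106.3 z [-0.009 -0.01  -1.   ] F [-0.66  0.8  -3.76] op 0.285 q6 -1.43
ball z 0.0107 xp -0.0861 yp -0.063
{'pixel': [314.8, 251.4], 'confidence': 0.38} [0.4304 0.1886 0.0107]
t 45.08 tcp [0.4349 0.1882 0.0938] yawY -106.3 z [-0.009 -0.01  -1.   ] F [-0.45  0.47 -4.84] op 0.291 q6 -1.43
t 45.13 tcp [0.435  0.1882 0.0938] yawY -106.3 z [-0.009 -0.01  -1.   ] F [-1.12  0.25 -3.66] op 0.292 q6 -1.43
t 45.18 tcp [0.4351 0.1882 0.0938] yawY -106.3 z [-0.008 -0.01  -1.   ] F [-0.6   1.14 -3.89] op 0.289 q6 -1.43
t 45.23 tcp [0.4351 0.1882 0.0938] yawY -106.3 z [-0.008 -0.01  -1.   ] F [-0.47  0.88 -3.96] op 0.29 q6 -1.43
```

Contact is likely (mean Fx about -0.7, ball image shifted), but lighter than before. Pressing 2 mm more to be sure.

>>> {"name": "carry_out", "arguments": {
  "linear": [
    [0.001,0.0001,0],
    [0.002,0.0002,0],
    [0.002,0.0002,0],
    [0.002,0.0002,0],
    [0.002,0.0002,0]
  ],
  "roll": [0,0,0,0,0]
}}

```text
clock: 45.7
tool_pos: [0.4369, 0.1884, 0.0937]
eef_rot: [0.99, -0.142, -0.004, 0.006]
contact_force: [-1.1, -0.8, -3.6]
opening: 0.291
```

```bash
python3 tp.py t6; python3 -c "
from h import *
for i in range(4): st(); snapshot('side')
"
```

```text
t 45.7 tcp [0.4369 0.1884 0.0937] yawY -106.3 z [-0.009 -0.01  -1.   ] F [-1.14 -0.76 -3.59] op 0.291 q6 -1.43
ball z 0.0107 xp -0.084 yp -0.0631
t 45.8 tcp [0.4369 0.1884 0.0937] yawY -106.3 z [-0.009 -0.01  -1.   ] F [-1.6  -0.4  -3.18] op 0.292 q6 -1.43
t 45.85 tcp [0.4369 0.1884 0.0937] yawY -106.3 z [-0.009 -0.01  -1.   ] F [-0.76 -0.09 -3.81] op 0.294 q6 -1.43
t 45.9 tcp [0.437  0.1884 0.0937] yawY -106.3 z [-0.009 -0.01  -1.   ] F [-1.9  -0.69 -3.22] op 0.288 q6 -1.43
t 45.95 tcp [0.437  0.1884 0.0937] yawY -106.3 z [-0.009 -0.01  -1.   ] F [-1.22  0.61 -3.17] op 0.291 q6 -1.43
```

The right-part touch is solid (Fx about -1.3). Backing off and going round the corner to the right-hand end.

>>> {"name": "carry_out", "arguments": {
  "linear": [
    [-0.01,-0.0012,0],
    [-0.0199,-0.0024,0],
    [-0.018,-0.02,0],
    [-0.015,-0.045,0],
    [-0.0125,-0.07,0],
    [-0.009,-0.0938,0],
    [-0.009,-0.0938,0],
    [-0.009,-0.0938,0]
  ],
  "roll": [0,0,0,0,0,0,0,0]
}}

```text
clock: 46.67
tool_pos: [0.4295, 0.0928, 0.0941]
eef_rot: [0.99, -0.144, -0.002, 0.006]
contact_force: [0.2, 0.1, -3.2]
opening: 0.29
```

```bash
python3 tp.py t7
```

```text
t 46.67 tcp [0.4295 0.0928 0.0941] yawY -106.55 z [-0.006 -0.011 -1.   ] F [ 0.25  0.08 -3.22] op 0.29 q6 -1.25
ball z 0.0111 xp -0.1026 yp -0.1571
{'pixel': [314.4, 245.1], 'confidence': 0.57} [0.4291 0.0923 0.0111]
```

>>> {"name": "carry_out", "arguments": {
  "linear": [
    [0.02,0.0024,0],
    [0.04,0.0048,0],
    [0.0636,0.0076,0],
    [0.0636,0.0076,0],
    [0.0636,0.0076,0],
    [0.0636,0.0076,0]
  ],
  "roll": [0,0,0,0,0,0]
}}

```text
clock: 47.27
tool_pos: [0.4911, 0.1041, 0.0935]
eef_rot: [0.99, -0.141, -0.004, 0.005]
contact_force: [-0.1, 0.4, -4.9]
opening: 0.293
```

```bash
python3 tp.py t8
```

```text
t 47.27 tcp [0.4911 0.1041 0.0935] yawY -106.16 z [-0.009 -0.009 -1.   ] F [-0.06  0.38 -4.89] op 0.293 q6 -1.33
ball z 0.0105 xp -0.0401 yp -0.1532
{'pixel': [312.9, 246.7], 'confidence': 0.4} [0.4897 0.1048 0.0105]
```

View pics/t8.png

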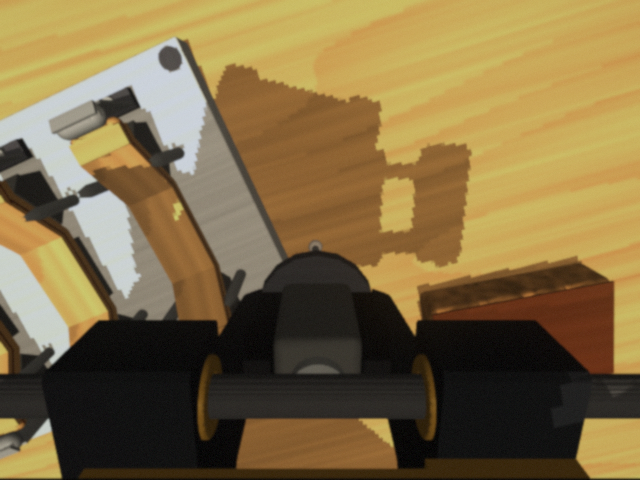

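>>> {"name": "carry_out", "arguments": {
  "linear": [
    [-0.0007,0.006,0],
    [-0.0012,0.01,0],
    [-0.0016,0.0138,0],
    [-0.0019,0.016,0],
    [-0.0022,0.0186,0],
    [-0.0022,0.0186,0],
    [-0.0022,0.0186,0],
    [-0.0022,0.0186,0]
  ],
  "roll": [0,0,0,0,0,0,0,0]
}}

```text
clock: 48.03
tool_pos: [0.4886, 0.1216, 0.0936]
eef_rot: [0.99, -0.141, -0.004, 0.005]
contact_force: [0.0, -1.0, -3.4]
opening: 0.287
```

```bash
python3 tp.py t9; python3 -c "
from h import *
for i in range(4): st(); snapshot('side')
p=snapshot('wrist');im=p['img'][180:300,250:380]; cv2.imwrite('pics/t9c.png',cv2.resize(im[...,::-1],None,fx=5,fy=5,interpolation=2))
"
```

```text
t 48.03 tcp [0.4886 0.1216 0.0936] yawY -106.26 z [-0.009 -0.01  -1.   ] F [ 0.03 -0.98 -3.39] op 0.287 q6 -1.36
ball z 0.0106 xp -0.0405 yp -0.1355
{'pixel': [319.0, 245.1], 'confidence': 0.49} [0.4871 0.1187 0.0106]
t 48.13 tcp [0.4887 0.1216 0.0936] yawY -106.27 z [-0.009 -0.009 -1.   ] F [ 0.33 -1.22 -3.43] op 0.286 q6 -1.36
t 48.18 tcp [0.4886 0.1217 0.0936] yawY -106.26 z [-0.009 -0.009 -1.   ] F [ 0.33 -0.96 -3.41] op 0.291 q6 -1.36
t 48.23 tcp [0.4887 0.1217 0.0936] yawY -106.26 z [-0.009 -0.009 -1.   ] F [-0.14 -0.91 -4.07] op 0.294 q6 -1.36
t 48.28 tcp [0.4887 0.1218 0.0936] yawY -106.25 z [-0.009 -0.009 -1.   ] F [-0.21 -0.75 -3.3 ] op 0.287 q6 -1.36
```

View pics/t9c.png

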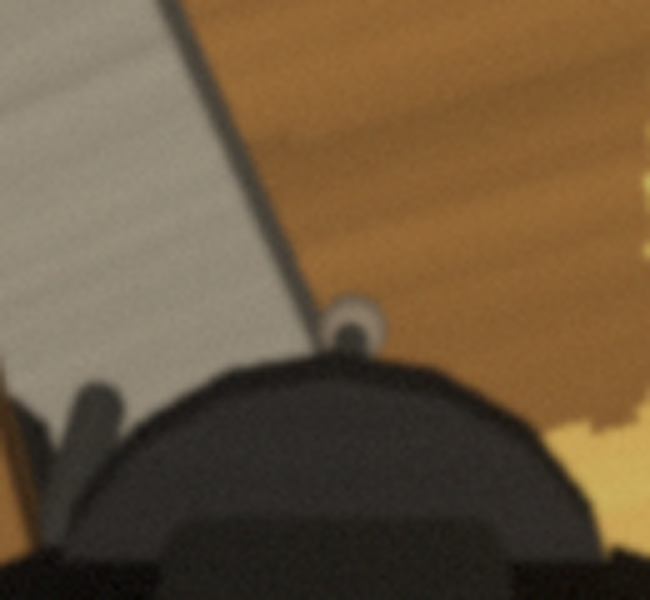

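The ball rests against the end edge with Fy about -1.0 and deflected 6 px. One more 1.5 mm for certainty, then back off and raise.

>>> {"name": "carry_out", "arguments": {
  "linear": [
    [-0.0002,0.0015,0],
    [-0.0002,0.0015,0],
    [-0.0002,0.0015,0],
    [-0.0002,0.0015,0]
  ],
  "roll": [0,0,0,0]
}}

```text
clock: 48.72
tool_pos: [0.4885, 0.1232, 0.0936]
eef_rot: [0.99, -0.141, -0.004, 0.005]
contact_force: [0.3, -2.5, -3.3]
opening: 0.288
```

>>> {"name": "carry_out", "arguments": {
  "linear": [
    [0.0012,-0.01,0],
    [0.0024,-0.02,0],
    [0.0035,-0.03,0.01],
    [0.0035,-0.03,0.04],
    [0.0035,-0.03,0.08],
    [0.0035,-0.03,0.12],
    [0.0035,-0.03,0.135],
    [0.0035,-0.03,0.135]
  ],
  "roll": [0,0,0,0,0,0,0,0]
}}

```text
clock: 49.38
tool_pos: [0.4944, 0.0918, 0.2328]
eef_rot: [0.99, -0.142, -0.0, 0.004]
contact_force: [-0.7, -0.7, -4.4]
opening: 0.288
```

```bash
python3 - <<'E'
from h import *
st()
C=(.5119,.2603)
for n in ('scene','side'):
    q=snapshot(n);save(q,n+'9')
    c=cloud(q); m=(abs(c[...,0]-.68)<.1)&(abs(c[...,1]-.018)<.1)&(abs(c[...,2]-.0095)<.004)
    for k,z in {'stand':0,'berth':.125}.items():
        for d in tip_of(q,k)[:2]:
            u,v=d['pixel']; print(n,k,round(d['confidence'],2),np.round([u,v]),np.round(w(q,u,v,z)[:2],4))
E
```

```text
t 49.38 tcp [0.4944 0.0918 0.2328] yawY -106.36 z [-0.001 -0.008 -1.   ] F [-0.74 -0.71 -4.45] op 0.288 q6 -1.49
scene stand 0.88 [372. 286.] [0.6839 0.0175]
scene berth 0.66 [374. 255.] [0.6767 0.0173]
side stand 0.77 [341. 246.] [0.6676 0.0204]
side berth 0.62 [346. 204.] [0.6684 0.0139]
side berth 0.2 [226. 225.] [0.4496 0.1443]
```

View pics/scene9.png

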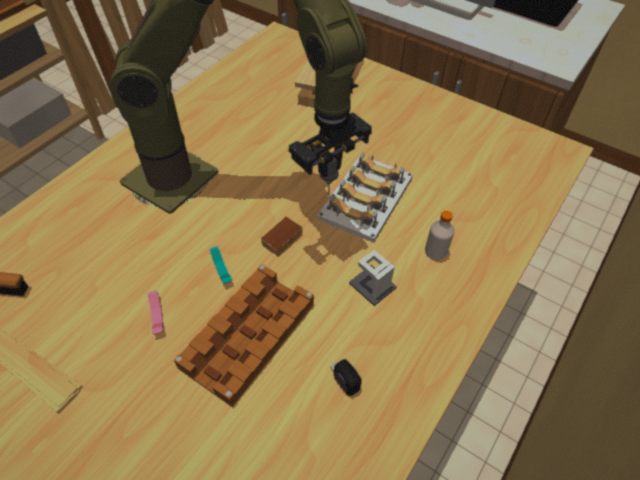

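The stand is still near (0.675, 0.018). Approaching it short, to measure it with the wrist camera.

>>> {"name": "carry_out", "arguments": {
  "linear": [
    [0.02,-0.014,0],
    [0.045,-0.03,0],
    [0.07,-0.05,0],
    [0.095,-0.065,0],
    [0.105,-0.07,0],
    [0.105,-0.07,0],
    [0.105,-0.07,0]
  ],
  "roll": [0,0,0,0,0,0,0]
}}

```text
clock: 50.27
tool_pos: [0.5949, 0.0227, 0.2256]
eef_rot: [0.99, -0.142, -0.007, 0.006]
contact_force: [0.3, 1.1, -4.2]
opening: 0.291
```

```bash
cat > hole.py <<'E'
from h import *
import sys
st();p=snapshot('wrist');save(p,sys.argv[1]);c=cloud(p);s=st()
z=c[...,2]; near=(abs(c[...,0]-.68)<.1)&(abs(c[...,1]-.018)<.1)&(p['range_z']>0)
out={}
for a,b,n in ((.088,.1,'block'),(.003,.02,'foot')):
    m=(near&(z>a)&(z<b)).astype(np.uint8)
    k,l,stt,_=cv2.connectedComponentsWithStats(m)
    if k<2: continue
    i=1+np.argmax(stt[1:,4]); P=c[l==i]
    r=cv2.minAreaRect((P[:,:2]*1000).astype(np.float32))
    print(n,stt[i,4],np.round(r[0],1),np.round(r[1],1),round(r[2],1),np.median(P[:,2]).round(4))
    if n=='block':
        bm=(l==i).astype(np.uint8)
        cs,h=cv2.findContours(bm,cv2.RETR_CCOMP,cv2.CHAIN_APPROX_NONE)
        for q,hh in zip(cs,h[0]):
            if hh[3]>=0 and cv2.contourArea(q)>100:
                W=np.array([w(p,u,v,.095)[:2]*1000 for u,v in q[:,0]],np.float32)
                rr=cv2.minAreaRect(W); print('hole',np.round(rr[0],1),np.round(rr[1],1),round(rr[2],1))
E
python3 hole.py h1
```

```text
t 50.27 tcp [0.5949 0.0227 0.2256] yawY -106.32 z [-0.016 -0.01  -1.   ] F [ 0.27  1.11 -4.23] op 0.291 q6 -1.42
t 50.32 tcp [0.5943 0.0236 0.2257] yawY -106.27 z [-0.016 -0.009 -1.   ] F [-0.76 -0.84 -3.68] op 0.292 q6 -1.42
block 7794 [681.7  17.8] [56.  67.7] 76.9 0.0949
hole [674.5  19.2] [29.6 29.5] 77.0
hole [701.3  12.8] [28.9  3.2] 76.8
foot 2033 [676.3  23.6] [35.6 35.9] 76.7 0.0099
```

View pics/h1.png

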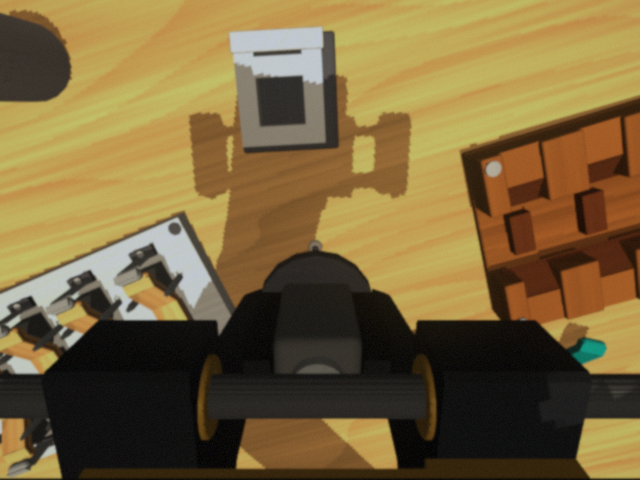

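The hole is at (0.6745, 0.0192), so the stand has not been knocked. Moving over it.

>>> {"name": "carry_out", "arguments": {
  "linear": [
    [0.02,-0.001,0],
    [0.045,-0.002,0],
    [0.07,-0.0035,0],
    [0.081,-0.004,0],
    [0.081,-0.004,0],
    [0.081,-0.004,0],
    [0.081,-0.004,0]
  ],
  "roll": [0,0,0,0,0,0,0]
}}

```text
clock: 50.9
tool_pos: [0.6735, 0.0203, 0.2251]
eef_rot: [0.99, -0.141, -0.009, 0.006]
contact_force: [-0.2, 0.2, -3.6]
opening: 0.288
```

```bash
python3 hole.py h2; python3 - <<'E'
from h import *
for i in range(2): s=st();p=snapshot('wrist')
b=np.array(s['tool_pos'])[2]-.083
for t in tip_of(p,'tip')[:2]: print(t, np.round(w(p,*t['pixel'],b),4))
E
```

```text
t 50.9 tcp [0.6735 0.0203 0.2251] yawY -106.26 z [-0.019 -0.009 -1.   ] F [-0.16  0.23 -3.62] op 0.288 q6 -1.48
t 50.95 tcp [0.6737 0.0203 0.2254] yawY -106.27 z [-0.019 -0.008 -1.   ] F [-0.19 -0.45 -3.21] op 0.29 q6 -1.48
block 5976 [682.   18.2] [55.9 67.7] 76.3 0.0949
hole [675.7  19.2] [29.7 28.2] 76.8
hole [702.4  12.9] [28.7  3.1] 77.4
foot 2401 [680.8  18. ] [80.1 89.6] 76.6 0.0099
t 50.95 tcp [0.6737 0.0203 0.2254] yawY -106.27 z [-0.019 -0.008 -1.   ] F [-0.19 -0.45 -3.21] op 0.29 q6 -1.48
t 51.0 tcp [0.674  0.0201 0.2256] yawY -106.27 z [-0.018 -0.009 -1.   ] F [-1.01  0.76 -3.13] op 0.294 q6 -1.48
{'pixel': [314.0, 247.6], 'confidence': 0.69} [0.6711 0.0205 0.1426]
```

View pics/h2.png

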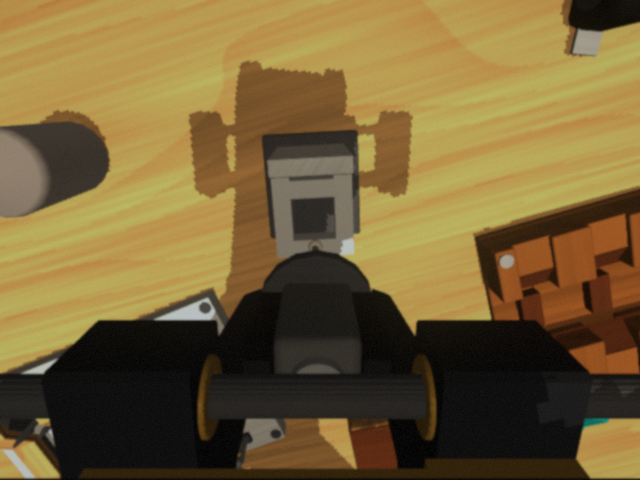

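>>> {"name": "carry_out", "arguments": {
  "linear": [
    [0.0018,-0.0006,-0.01],
    [0.0018,-0.0006,-0.03],
    [0.0018,-0.0006,-0.05],
    [0.0018,-0.0006,-0.07],
    [0.0018,-0.0006,-0.085],
    [0.0018,-0.0006,-0.09],
    [0.0018,-0.0006,-0.09],
    [0.0018,-0.0006,-0.09]
  ],
  "roll": [0,0,0,0,0,0,0,0]
}}

```text
clock: 51.77
tool_pos: [0.6766, 0.0191, 0.1361]
eef_rot: [0.99, -0.142, -0.008, 0.006]
contact_force: [1.6, -0.4, -3.6]
opening: 0.293
```

```bash
python3 hole.py h3; python3 - <<'E'
from h import *
for n,a in (('scene',(330,200,420,310)),('side',(300,150,390,270))):
    q=snapshot(n);x0,y0,x1,y1=a; cv2.imwrite('pics/h3%s.png'%n,cv2.resize(q['img'][y0:y1,x0:x1,::-1],None,fx=5,fy=5,interpolation=2))
st()
E
```

```text
t 51.77 tcp [0.6766 0.0191 0.1361] yawY -106.27 z [-0.017 -0.009 -1.   ] F [ 1.61 -0.36 -3.58] op 0.293 q6 -1.42
t 51.82 tcp [0.6771 0.019  0.1368] yawY -106.27 z [-0.015 -0.009 -1.   ] F [ 0.38  0.37 -2.98] op 0.286 q6 -1.42
block 8181 [692.   15.6] [56.1 47.2] 76.7 0.0949
hole [702.7  13. ] [28.7  2. ] 76.8
foot 2789 [712.  11.] [79.8 27.4] 75.4 0.0099
t 51.92 tcp [0.6772 0.0191 0.1372] yawY -106.27 z [-0.015 -0.009 -1.   ] F [-0.37  0.11 -4.11] op 0.292 q6 -1.42
```

View pics/h3side.png

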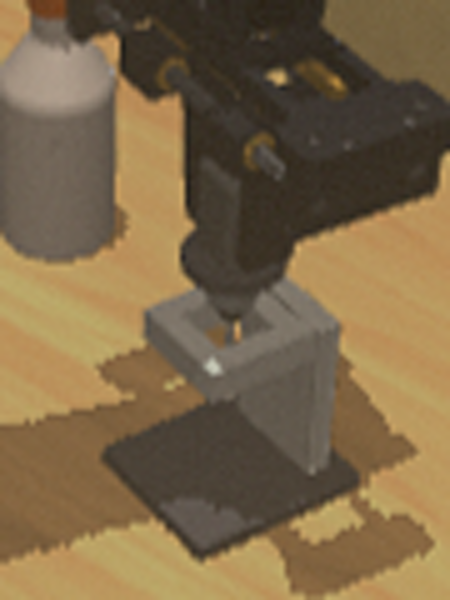

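View pics/h3scene.png

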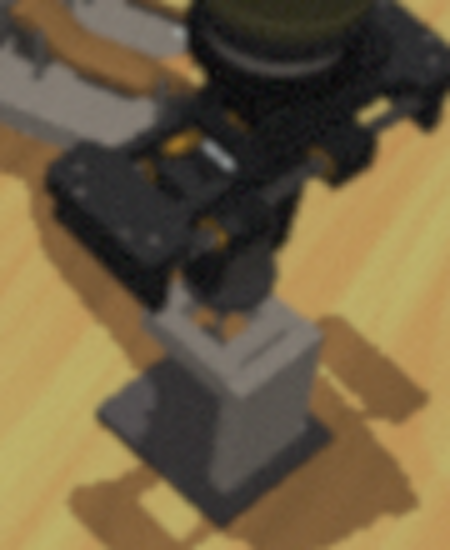

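>>> {"name": "carry_out", "arguments": {
  "linear": [
    [-0.0009,0.0003,-0.003],
    [-0.0009,0.0003,-0.008],
    [-0.0009,0.0003,-0.014],
    [-0.0009,0.0003,-0.02],
    [-0.0009,0.0003,-0.026],
    [-0.0009,0.0003,-0.026],
    [-0.0009,0.0003,-0.026]
  ],
  "roll": [0,0,0,0,0,0,0]
}}

```text
clock: 52.5
tool_pos: [0.6758, 0.0194, 0.1104]
eef_rot: [0.99, -0.142, -0.007, 0.006]
contact_force: [0.3, 0.3, -3.7]
opening: 0.289
```

```bash
python3 hole.py h4; python3 - <<'E'
from h import *
for n,a in (('side',(300,150,390,270)),):
    q=snapshot(n);x0,y0,x1,y1=a; cv2.imwrite('pics/h4%s.png'%n,cv2.resize(q['img'][y0:y1,x0:x1,::-1],None,fx=5,fy=5,interpolation=2))
st()
E
```

```text
t 52.5 tcp [0.6758 0.0194 0.1104] yawY -106.27 z [-0.016 -0.009 -1.   ] F [ 0.35  0.31 -3.65] op 0.289 q6 -1.41
t 52.55 tcp [0.6763 0.0192 0.1109] yawY -106.27 z [-0.015 -0.009 -1.   ] F [ 0.44 -0.39 -3.92] op 0.295 q6 -1.41
block 9199 [695.5  15.1] [56.  40.9] 75.9 0.0949
foot 3382 [711.1  10.9] [80.3 27.8] 76.4 0.0099
t 52.6 tcp [0.6765 0.0192 0.1113] yawY -106.28 z [-0.014 -0.009 -1.   ] F [ 0.02  0.32 -3.78] op 0.29 q6 -1.41
```

View pics/h4side.png

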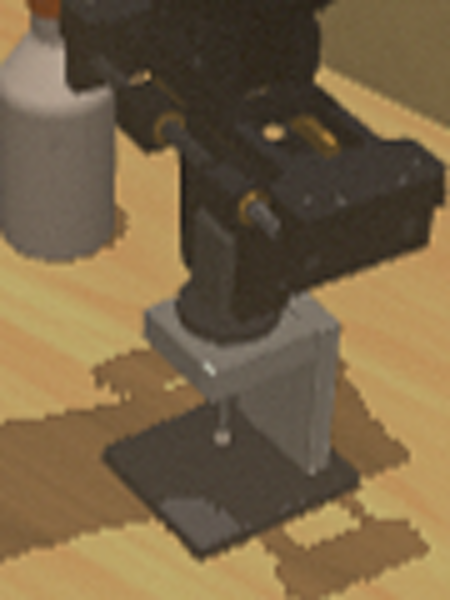

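The body is in the hole. Setting it down until it carries no weight.

>>> {"name": "carry_out", "arguments": {
  "linear": [
    [0,0,-0.003],
    [0,0,-0.0045],
    [0,0,-0.005],
    [0,0,-0.005]
  ],
  "roll": [0,0,0,0]
}}

```text
clock: 52.93
tool_pos: [0.6765, 0.0192, 0.1064]
eef_rot: [0.99, -0.142, -0.006, 0.006]
contact_force: [-0.1, 0.2, -3.0]
opening: 0.29
```

>>> {"name": "carry_out", "arguments": {
  "linear": [
    [0,0,-0.0007],
    [0,0,-0.0012],
    [0,0,-0.0012]
  ],
  "roll": [0,0,0]
}}

```text
clock: 53.18
tool_pos: [0.6765, 0.0191, 0.1063]
eef_rot: [0.99, -0.142, -0.006, 0.005]
contact_force: [-3.2, 1.6, 4.9]
opening: 0.288
```

Seated: Fz went from -3 to +4.9. Releasing and raising.

>>> {"name": "carry_out", "arguments": {
  "linear": [
    [0,0,0],
    [0,0,0],
    [0,0,0],
    [0,0,0],
    [0,0,0]
  ],
  "roll": [0,0,0,0,0],
  "gripper": 0.6
}}

```text
clock: 53.6
tool_pos: [0.6767, 0.0191, 0.1063]
eef_rot: [0.99, -0.142, -0.006, 0.005]
contact_force: [0.0, 0.5, 0.2]
opening: 0.595
```

>>> {"name": "carry_out", "arguments": {
  "linear": [
    [0,0,0.01],
    [0,0,0.03],
    [0,0,0.06],
    [0,0,0.09],
    [0,0,0.12],
    [0,0,0.15],
    [0,0,0.17],
    [0,0,0.17]
  ],
  "roll": [0,0,0,0,0,0,0,0]
}}

```text
clock: 54.27
tool_pos: [0.6793, 0.0178, 0.2824]
eef_rot: [0.99, -0.142, -0.001, 0.005]
contact_force: [-0.4, -1.1, 0.9]
opening: 0.598
```

```bash
python3 pr.py e1; python3 - <<'E'
from h import *
for n in ('scene','side'):
    q=snapshot(n);save(q,'e1'+n);seated(q)
    for k,z in {'glue':0,'tape':0,'sander':0,'probe_grip':.125,'berth':.125}.items():
        for d in tip_of(q,k)[:1]:
            u,v=d['pixel']; print(n,k,round(d['confidence'],2),np.round([u,v]),np.round(w(q,u,v,z)[:2],4))
E
```

```text
t 54.27 tcp [0.6793 0.0178 0.2824] yawY -106.29 z [-0.004 -0.01  -1.   ] F [-0.43 -1.14  0.85] op 0.598 q6 -1.51
t 54.32 tcp [0.6781 0.0183 0.2796] yawY -106.29 z [-0.008 -0.009 -1.   ] F [-0.18  0.59 -0.18] op 0.601 q6 -1.51
griptop 1316 [675.1  18.9] [26.1 25.6] 74.4 0.1471
block 2809 [681.8  18.2] [55.6 67.9] 76.4 0.0949
foot 1982 [680.4  18. ] [80.2 90.2] 76.8 0.0099
nest 0 [0.0589, 0.0364, 0.0358, 0.0382, 0.0234] ymid -0.0022
nest 1 [0.0601, None, None, None, None] ymid None
nest 2 [0.0585, None, None, 0.0371, 0.0306] ymid -0.0009
nest 3 [0.0567, 0.0367, None, None, None] ymid 0.0003
scene glue 0.67 [436. 252.] [0.7638 0.205 ]
scene tape 0.89 [346. 387.] [ 0.7744 -0.242 ]
scene sander 0.97 [281. 239.] [0.4051 0.0059]
scene probe_grip 0.62 [374. 253.] [0.6721 0.0212]
scene berth 0.71 [375. 254.] [0.6748 0.0217]
nest 0 [0.0374, 0.035, 0.0342, 0.0349, 0.0565] ymid -0.0015
nest 1 [0.0376, 0.035, 0.0356, 0.0351, 0.0562] ymid -0.0008
nest 2 [0.0388, 0.0347, 0.0348, 0.0347, 0.0561] ymid -0.002
nest 3 [0.0334, 0.0349, 0.0336, 0.0347, 0.056] ymid -0.0026
side glue 0.65 [310. 192.] [0.7656 0.2152]
side tape 0.73 [461. 280.] [ 0.7656 -0.2345]
side sander 0.97 [261. 317.] [ 0.4024 -0.0007]
side probe_grip 0.79 [346. 203.] [0.6728 0.0177]
side berth 0.87 [350. 206.] [0.671  0.0058]
```

View pics/e1.png

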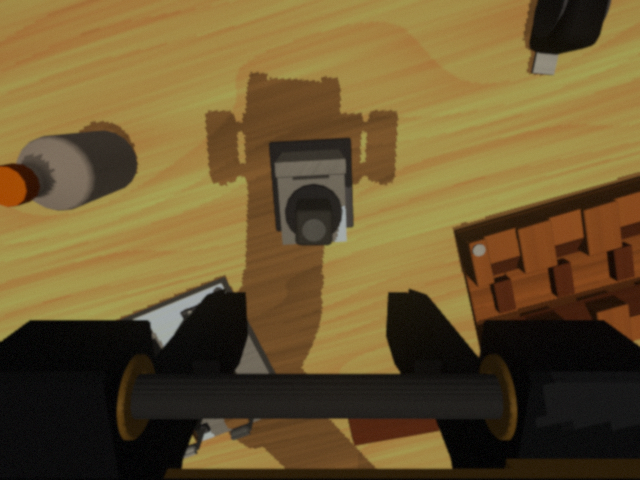

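View pics/e1side.png

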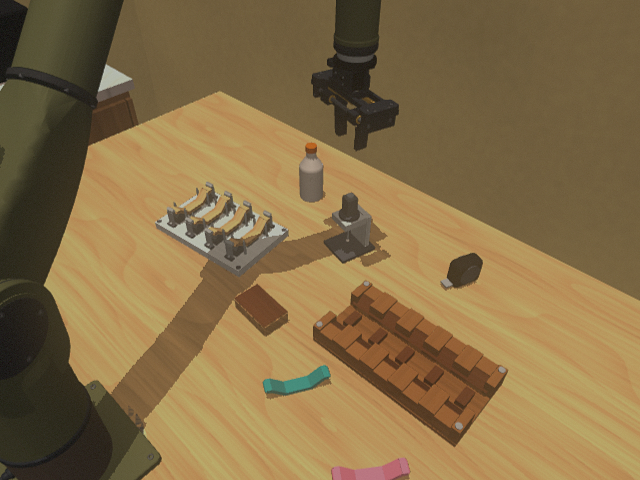

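The probe stands seated in the block: grip top at z 0.147, at (0.675, 0.019), with the hole at (0.675, 0.019). The blanks are seated, the bystanders are where they were, and the arm is clear. Handing in.

```bash
python3 -c "
from h import *
st(); print(finish_job())"
```

```text
t 54.92 tcp [0.6766 0.0191 0.276 ] yawY -106.29 z [-0.014 -0.009 -1.   ] F [ 0.62 -0.04  0.18] op 0.594 q6 -1.51
the job is handed in; nothing more can be done
None
```

I finished the whole sequence and handed the job in at about 55 s of the 210 s allowed. No verdict was reported, so this rests on my own checks.

- **Blanks:** All four blanks from the form are snapped home in nests 3, 2, 1 and 0. After the last press, the wrist depth showed bridge tops at 38 mm, feet level at both ends, and each blank within 1 mm of its nest centre sideways. I did not touch the pink and turquoise look-alikes.
- **Touches, in order:**
  - Near edge, left part: about 1.6 N.
  - Near edge, right part: about 0.7 N at first, then pressed 2 mm more to about 1.3 N.
  - Right-hand short end: about 1 N, then pressed further to about 2.5 N.
- **Probe:** It is back upright in the stand, with its grip centred on the hole to within about 1 mm and its top at 147 mm as at the start.
- **Bystanders:** Camera positions agree with the start to within about 15 mm, which is the networks' scatter.

**Disagreements:**
- The fingertips were about 3 mm above the reported TCP, not 19 mm below it. My first grasp closed above the blank, and I corrected for this afterwards.
- At the end the side camera read the bridge tops about 3 mm lower than the wrist camera had. It showed the same offset earlier on the plate, the first seated blank and the empty nest pads.
- The scene camera gave no reading for several nests in the last check.
- I saw no grip slackening, and the stand did not appear to move.

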